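# Sort drywall fixings from tipping pans into a lidded cell tray

## Task

Lift the lid off the divided tray by its knob and lay it flat on the table, clear of the tray. Then tip each pan's steel fixings into the tray cell that has the same kind of fixing glued to its card, without touching the fixings with the gripper, and stand the emptied pans upright on the table. Finally put the lid squarely back on the tray so that it covers it all round, leaving the other things on the table alone.

Things in the scene. Friction and masses are not known exactly. Their poses are not given: they have to be found in the camera images.
- tray: grey divided tray, fixed: 144 (x) x 214 (y) x 45 mm high; all walls, dividers and the floor 4 mm thick, as high as the rim; 2 cells along its x by 3 along its y, each 66 x 66 mm inside, pitch 70 mm. Origin: centre of its underside on the table; z up.
- lid: loose flat white lid, 160 (x) x 230 (y) x 5 mm, 0.2 to 0.4 kg, flat underneath: it merely lies on the tray's rim, overhanging 8 mm all round. Knob in the middle: a metal bar 44 mm long (x), 20 wide (y), from 17 to 39 mm above the lid's underside, on a thin stem. Origin: centre of the underside; z up. It starts on the tray, its x along the tray's x.
- pan_nut: white plastic tipping pan with 0 to 2 nuts. All pans alike: 100 (x) x 56 mm, walls 22 mm high, floor 3; open spout 42 mm wide at its +x end, where parts slide out once that end is tipped down 40 to 65 degrees. Black grip bar over it along x: 12 mm thick (y), x -50 to +6, z 34 to 66 mm, held at the back, open beneath. 0.1 to 0.16 kg. Origin: centre of underside.
- nut1: steel fixing, hexagonal nut, about 20 mm across, 10 mm high; loose in pan_nut at the start if present. Origin: centre of its underside when lying flat.
- nut2: steel fixing, hexagonal nut, about 20 mm across, 10 mm high; loose in pan_nut at the start if present. Origin: centre of its underside when lying flat.
- cell_nut: card in the floor of one tray cell, 64 x 64 x 1 mm, fixed; its origin is the centre of the cell's floor (underside of the card, 4 mm above the table) and its axes are parallel to the tray's. A sample of the nut kind (hexagonal nut, about 20 mm across, 10 mm high) is glued on the card, towards its +x +y corner; the nut fixings belong in this cell. Which of the six cells this is varies.
- pan_plate: white plastic tipping pan with 0 to 2 plates. All pans alike: 100 (x) x 56 mm, walls 22 mm high, floor 3; open spout 42 mm wide at its +x end, where parts slide out once that end is tipped down 40 to 65 degrees. Black grip bar over it along x: 12 mm thick (y), x -50 to +6, z 34 to 66 mm, held at the back, open beneath. 0.1 to 0.16 kg. Origin: centre of underside.
- plate1: steel fixing, square plate washer, 26 x 26 x 6 mm; loose in pan_plate at the start if present. Origin: centre of its underside when lying flat.
- plate2: steel fixing, square plate washer, 26 x 26 x 6 mm; loose in pan_plate at the start if present. Origin: centre of its underside when lying flat.
- cell_plate: card in the floor of one tray cell, 64 x 64 x 1 mm, fixed; its origin is the centre of the cell's floor (underside of the card, 4 mm above the table) and its axes are parallel to the tray's. A sample of the plate kind (square plate washer, 26 x 26 x 6 mm) is glued on the card, towards its +x +y corner; the plate fixings belong in this cell. Which of the six cells this is varies.
- pan_bar: white plastic tipping pan with 0 to 2 bars. All pans alike: 100 (x) x 56 mm, walls 22 mm high, floor 3; open spout 42 mm wide at its +x end, where parts slide out once that end is tipped down 40 to 65 degrees. Black grip bar over it along x: 12 mm thick (y), x -50 to +6, z 34 to 66 mm, held at the back, open beneath. 0.1 to 0.16 kg. Origin: centre of underside.
- bar1: steel fixing, oblong bar nut with two holes, 28 x 12 x 10 mm; loose in pan_bar at the start if present. Origin: centre of its underside when lying flat.
- bar2: steel fixing, oblong bar nut with two holes, 28 x 12 x 10 mm; loose in pan_bar at the start if present. Origin: centre of its underside when lying flat.
- cell_bar: card in the floor of one tray cell, 64 x 64 x 1 mm, fixed; its origin is the centre of the cell's floor (underside of the card, 4 mm above the table) and its axes are parallel to the tray's. A sample of the bar kind (oblong bar nut with two holes, 28 x 12 x 10 mm) is glued on the card, towards its +x +y corner; the bar fixings belong in this cell. Which of the six cells this is varies.
- cell_empty1: card in the floor of one tray cell, 64 x 64 x 1 mm, fixed; its origin is the centre of the cell's floor (underside of the card, 4 mm above the table) and its axes are parallel to the tray's. No sample: this cell is to stay empty.
- cell_empty2: card in the floor of one tray cell, 64 x 64 x 1 mm, fixed; its origin is the centre of the cell's floor (underside of the card, 4 mm above the table) and its axes are parallel to the tray's. No sample: this cell is to stay empty.
- cell_empty3: card in the floor of one tray cell, 64 x 64 x 1 mm, fixed; its origin is the centre of the cell's floor (underside of the card, 4 mm above the table) and its axes are parallel to the tray's. No sample: this cell is to stay empty.
- marker: felt marker, 126 mm long, 15 mm thick, lying along its x; a bystander, to be left where it is. Origin: on its underside.
- offcut: plasterboard offcut, 100 x 50 x 13 mm, lying flat; a bystander, to be left where it is. Origin: on its underside.
- glue: white glue bottle, 52 mm across, 120 mm high; a bystander, to be left where it is. Origin: on its underside.
- tape_roll: roll of paper jointing tape lying flat, 90 mm across, 24 mm high; a bystander, to be left where it is. Origin: on its underside.
- cup: white plastic cup, 74 mm across, 90 mm high; a bystander, to be left where it is. Origin: on its underside.
- screwdriver: screwdriver lying along its x; a bystander, to be left where it is. Origin: on its underside, near its middle.
There are look-alikes about, which are no part of the job. What is shaped like the pan_plate but blue or yellow is not meant.

How it is judged (in metres and radians):
On the way, in this order (a step that is already met when the one before it is completed fails the run):
1. the lid lies flat on the table, clear of the tray, let go (height (world z) of lid below 0.008 m and angle between lid's own z axis and vertical below 0.05 rad and horizontal distance between lid and tray above 0.15 m and contact force between the fingers and lid below 0.3 N), for 0.2 s.
2. all fixings lie in the cells with their own sample (x of nut1 in the frame of cell_nut between -0.034 and 0.034 m and y of nut1 in the frame of cell_nut between -0.034 and 0.034 m and z of nut1 in the frame of cell_nut between -0.004 and 0.038 m and x of nut2 in the frame of cell_nut between -0.034 and 0.034 m and y of nut2 in the frame of cell_nut between -0.034 and 0.034 m and z of nut2 in the frame of cell_nut between -0.004 and 0.038 m and x of plate1 in the frame of cell_plate between -0.034 and 0.034 m and y of plate1 in the frame of cell_plate between -0.034 and 0.034 m and z of plate1 in the frame of cell_plate between -0.004 and 0.038 m and x of plate2 in the frame of cell_plate between -0.034 and 0.034 m and y of plate2 in the frame of cell_plate between -0.034 and 0.034 m and z of plate2 in the frame of cell_plate between -0.004 and 0.038 m and x of bar1 in the frame of cell_bar between -0.034 and 0.034 m and y of bar1 in the frame of cell_bar between -0.034 and 0.034 m and z of bar1 in the frame of cell_bar between -0.004 and 0.038 m and x of bar2 in the frame of cell_bar between -0.034 and 0.034 m and y of bar2 in the frame of cell_bar between -0.034 and 0.034 m and z of bar2 in the frame of cell_bar between -0.004 and 0.038 m), for 0.2 s.
At the end, for the whole second after the job is handed in: Each fixing lies in the cell with its own sample, below the rim; each pan stands upright on the table (underside within 6 mm of it); the lid lies flat on the tray rim, centred within 10 mm and square within 0.09 rad; all at rest (all of step 2 and linear speed of each of nut1, nut2, plate1, plate2, bar1, bar2, lid, pan_nut, pan_plate, pan_bar below 0.03 m/s and horizontal distance between lid and tray below 0.01 m and angle between the x axis of lid and the x axis of tray, either way round below 0.09 rad and height (world z) of lid between 0.04 and 0.05 m and angle between lid's own z axis and vertical below 0.04 rad and angle between each of pan_nut, pan_plate, pan_bar's own z axis and vertical below 0.08 rad and height (world z) of each of pan_nut, pan_plate, pan_bar below 0.006 m); the robot touches nothing.
It fails at once if the fingers touch a fixing (contact force between the fingers and nut1 above 1 N or contact force between the fingers and nut2 above 1 N or contact force between the fingers and plate1 above 1 N or contact force between the fingers and plate2 above 1 N or contact force between the fingers and bar1 above 1 N or contact force between the fingers and bar2 above 1 N).
It fails at once if a bystander is shifted by more than 40 mm (distance of any of marker, offcut, glue, tape_roll, cup, screwdriver from where it was at the start of the episode above 0.04 m).
Of nut1, nut2, plate1, plate2, bar1, bar2 only 3 to 6 are there at a start; the rules pass over those that are not, and their reading is None.
At some moment in a run one of lid, pan_nut, pan_plate, pan_bar may be knocked a few centimetres aside while the robot is not near it.
It also fails if it takes over 210 s, if anything falls off the work surface, if the arm or the gripper's body presses on something with over 40 N, if the wrist force passes 120 N, or if a joint passes its speed limit or range.

## Robot

A 6-joint arm with a two-finger parallel gripper is mounted at the origin on the work surface. World frame = base frame: x ahead of the robot, y to its left, z up, the work surface at z = 0. Lengths are in mm, angles in degrees, forces in N, time in s.
With the tool pointing down it reaches from about 350 to 850 mm from the base axis. Payload 8.1 kg.
Tool frame: the origin (TCP) lies at the very end of the fingers, on their centre line; the grasp point (between the pads) lies 19 mm behind it; x points along the fingers, y is the direction in which the jaws open and shut, and the axes are right-handed (so a half turn about x gives the same grasp; the last joint's range is limited). The gripper opens to 85 mm and grips with 20 to 120 N. Pads are 22 mm wide; open, the fingers measure 114 mm over their backs; the gripper's body (76 mm by 85 mm) begins 54 mm behind the grasp point. The pads swing forward as they close: fully open they stand 13 mm farther back than shut.
Start: joints at [-71.528, 7.471, 85.268, -0, 87.261, -4.893], TCP at [237.974, -550.794, 231.292] pointing down, gripper open.
Joint ranges: [-169.43, 169.43], [-51.17, 129.36], [1.28, 143.12], [-76.62, 256.62], [0, 156.53], [-152.29, 152.29]. Speed limits (degrees/s): [136.94, 136.94, 159.86, 180, 180, 180].

## Interface

Orientations are given as [roll, pitch, yaw] about the fixed x, y, z axes, in that order (R = Rz(yaw) Ry(pitch) Rx(roll)).
In Python, from bench import sensors, snapshot, r gives the robot as it stands. The module is installed in compiled form; this text tells all that it offers.
- The arm moves only by the tool drive_tool, never from a script. Its argument "moves" is one flat list of numbers, 6 for each row, row after row: the shift along the tool's x, y, z in cm, then the turn, a rotation vector about the tool's x, y, z in degrees. In form: [tx, ty, tz, wx, wy, wz, tx, ty, tz, wx, wy, wz, ...]. A call has 1 to 20 rows; each row shifts and turns the commanded pose from where the row before left it, along the tool's axes as they then stand; what a row does not reach is not made up. A row lasts 1/12 s, in which the tool goes at most 41.7 mm and 7.16 degrees, less where a joint would pass 70% of its speed; a pose out of reach is approached as far as the arm can. A call with a gripper value outside its range is refused whole. "hand" is the finger opening in cm, from 0 to 8.54, set as the call begins (left out, the last holds). The fingers move at their own pace and stop on an object; "grip_force" is the grip in N (left out, the last holds). Time passes only in rows, so rows that do not move let the fingers close. It gives the time, the measured TCP pose, the force and the opening at its end, in the units of the state.
- sensors.sense(): the state, without advancing time (a new reading comes with each control period).
- snapshot(name): name is "scene" or "top" or "wrist"; returns a dict with "image" (420x560x3 uint8, red, green, blue), "z_map" (420x560 float32, mm along the optical axis (not along the pixel's ray), 0 where there is no reading), "camera_matrix" (3x3 intrinsics, pixels), "eye" and "orientation" of the camera in the world; the wrist camera has in their place "mount" (4x4, takes a point from camera to tool coordinates, whose origin is the TCP and whose axes are the tool frame's). Camera axes: x right, y down, z forward; pixel columns grow to the right and rows downward; lengths in mm; the calibration is good to about 2 mm. The wrist camera is an equidistant fisheye: a pixel r from the principal point sees the ray r / f radians off the axis. A picture is of the moment at which its call begins: read the wrist's pose just before it.
- r.hand_in(): hands the job in, once; it reports no verdict.
The state is a dict: "time": time; "joint_pos": joint angles; "qd": joint speeds; "joint_efforts": joint torques, N m; "tool_pos": TCP position; "tcp_rot": TCP orientation; "ft_force": force on the tool from outside, world axes, zero at the start; "wrist_torque": the same for the moment, N m; "finger_gap": finger opening in mm.
Only numpy, scipy, OpenCV 4.12 (cv2) and the standard library are available. Lean on these libraries where they do the work, as an engineer would, in place of code of your own. Each camera call takes 0.05 s, during which the arm holds its last target.

## Working session

There is one attempt and no reset: what is moved stays moved. The work goes in short steps, Python scripts to look and compute and a tool call to move; the robot and the scene stay as the last step left them, time stands still between calls to the robot, and variables do not carry over. Pictures are saved under pics/ and viewed, and the job is handed in when it is done.

Besides the shell and the picture viewer there is one more tool, called after ">>>" by a JSON object that holds its "name" and its "arguments". drive_tool: Moves the arm, as the interface text tells. Its arguments: {"type":"object","properties":{"moves":{"type":"array","items":{"type":"number"}},"hand":{"type":"number"},"grip_force":{"type":"number"}},"required":["moves"]}

```bash
mkdir -p pics; ls
cat > h.py <<'E'
import numpy as np, cv2
from bench import sensors, snapshot, r
from scipy.spatial.transform import Rotation as R
def st():
    s=sensors.sense(); return s
def snap(n,save=None):
    d=snapshot(n)
    np.savez('last_%s.npz'%n,**{k:np.array(v) for k,v in d.items()})
    if save: cv2.imwrite('pics/'+save+'.png',d['image'][:,:,::-1])
    return d
def load(n): return dict(np.load('last_%s.npz'%n))
def pts(d):
    K=np.array(d['camera_matrix']); z=d['z_map']; h,w=z.shape
    u,v=np.meshgrid(np.arange(w),np.arange(h))
    c=np.stack([(u-K[0,2])/K[0,0]*z,(v-K[1,2])/K[1,1]*z,z],-1)
    o=np.array(d['orientation'])
    M=o if o.shape==(3,3) else R.from_euler('xyz',o,degrees=True).as_matrix()
    return c@M.T+np.array(d['eye'])
E
python3 - <<'E'
from h import *
s=st(); print(s)
for n in ['scene','top','wrist']:
    d=snap(n,n+'0'); print(n,{k:v for k,v in d.items() if k not in('image','z_map')})
E
```

```text
pics
{'time': 0.0, 'joint_pos': array([-7.15260389e+01,  7.51440704e+00,  8.53297757e+01,  6.30590264e-04,
        8.72611565e+01, -4.89288885e+00]), 'qd': array([-0.00013994, -0.02018163,  0.06650996, -0.00341642,  0.10403391,
        0.04073229]), 'joint_efforts': array([ 3.56025757e-04, -5.69400859e+01, -5.00550592e+01,  1.89299758e-04,
        1.49429182e-02,  3.26830309e-05]), 'tool_pos': array([ 237.82138745, -550.25689761,  230.24697871]), 'tcp_rot': array([-95.23545108,  89.89465888, 108.13136817]), 'ft_force': array([-0.26107844,  0.51633264,  0.00683925]), 'wrist_torque': array([ 0.01753895, -0.02519168,  0.0062161 ]), 'finger_gap': 85.72313005013032}
scene {'camera_matrix': array([[455.44802003,   0.        , 280.33774181],
       [  0.        , 455.44802003, 210.20905556],
       [  0.        ,   0.        ,   1.        ]]), 'eye': array([1158.82971399,  579.43208147,  865.72114571]), 'orientation': array([-133.39022869,   -0.6425205 ,  133.83357472])}
top {'camera_matrix': array([[512.66280214,   0.        , 279.43141599],
       [  0.        , 512.66280214, 206.46200628],
       [  0.        ,   0.        ,   1.        ]]), 'eye': array([ 312.3112215 ,   26.24782021, 1463.67085474]), 'orientation': array([-169.13813734,   -0.22324272,  -90.39912305])}
wrist {'camera_matrix': array([[325.1922621 ,   0.        , 280.44308085],
       [  0.        , 325.1922621 , 209.22922535],
       [  0.        ,   0.        ,   1.        ]]), 'mount': array([[ 9.68391025e-04, -3.22944522e-01,  9.46417402e-01,
        -1.43969743e+02],
       [ 9.99999486e-01,  2.90746512e-05, -1.01329606e-03,
         6.02620982e-01],
       [ 2.99721657e-04,  9.46417897e-01,  3.22944384e-01,
        -8.23543302e+01],
       [ 0.00000000e+00,  0.00000000e+00,  0.00000000e+00,
         1.00000000e+00]])}
```

View pics/top0.png

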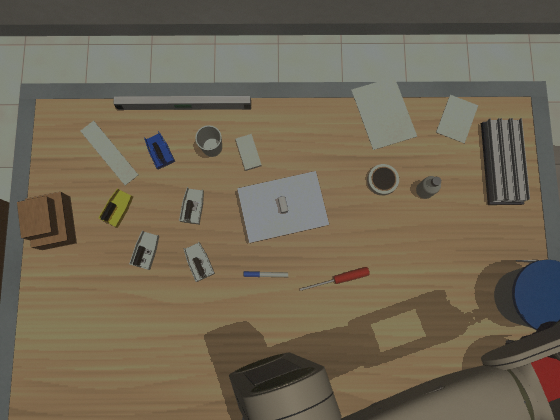

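View pics/scene0.png

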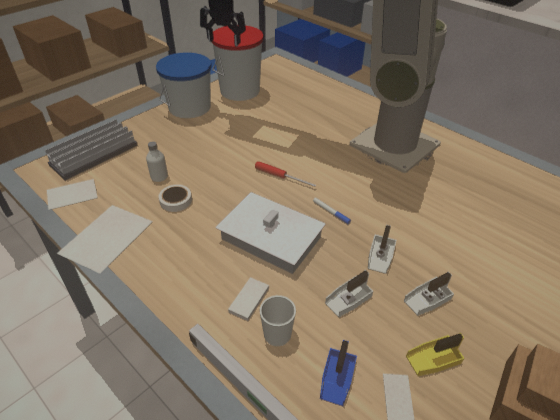

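View pics/wrist0.png

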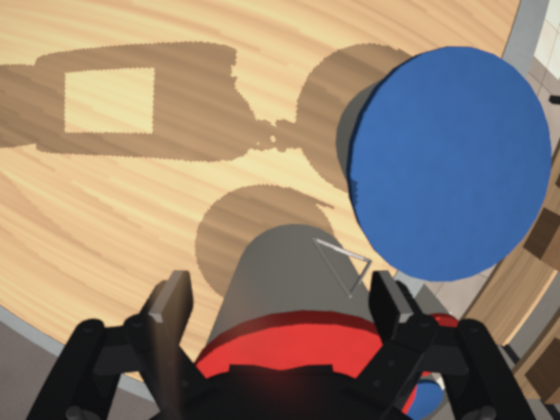

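Run:
```python
from h import *
for n in ['top','scene']:
    d=load(n); P=pts(d)
    np.save('P_%s.npy'%n,P)
    tests={'top':[(283,204),(320,340),(193,205),(145,250),(200,262),(240,200),(317,174),(327,219),(248,241),(350,276),(265,274)],
     'scene':[(270,217),(380,255),(350,295),(430,295)]}[n]
    for u,v in tests: print(n,u,v,P[v,u].round(1))
d=load('top'); im=d['image'][:,:,::-1]
c=im[110:300,80:360]; c=cv2.resize(c,None,fx=2.85,fy=2.85,interpolation=cv2.INTER_CUBIC)
cv2.imwrite('pics/topc.png',c)
d=load('scene'); im=d['image'][:,:,::-1]
c=im[200:380,200:480]; c=cv2.resize(c,None,fx=2.85,fy=2.85,interpolation=cv2.INTER_CUBIC)
cv2.imwrite('pics/scenec.png',c)
```

```text
top 283 204 [583.9   9.2  83.6]
top 320 340 [215.7 -91.3  -1.7]
top 193 205 [596.8 267.9  11.4]
top 145 250 [467.6 400.8  11.1]
top 200 262 [432.9 244.5   8.6]
top 240 200 [602.6 129.6  50.7]
top 317 174 [ 6.898e+02 -9.270e+01 -3.000e-01]
top 327 219 [ 546.7 -113.7   51.8]
top 248 241 [492.4 109.3   2.6]
top 350 276 [ 389.8 -176.6   24.3]
top 265 274 [397.6  60.5  13.3]
scene 270 217 [591.8  11.9  84.3]
scene 380 255 [443.2 248.7  10.9]
scene 350 295 [589.1 267.8   6.9]
scene 430 295 [464.8 401.2  12.6]
```

View pics/topc.png

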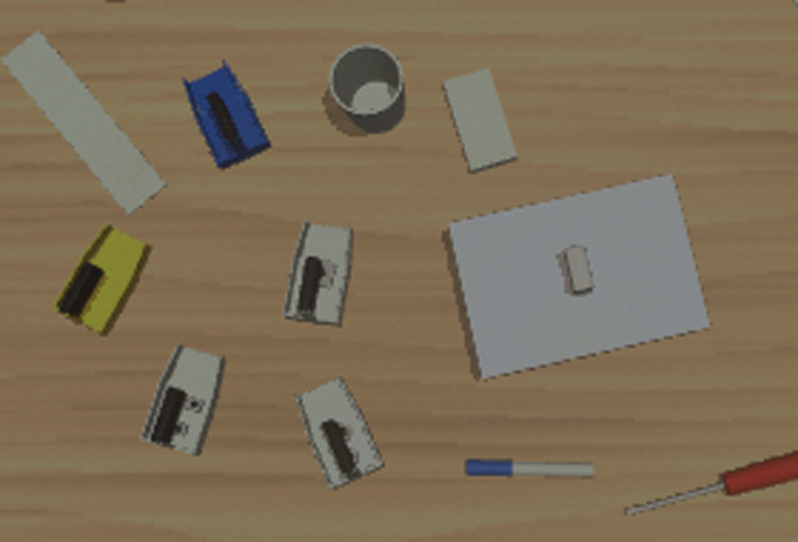

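View pics/scenec.png

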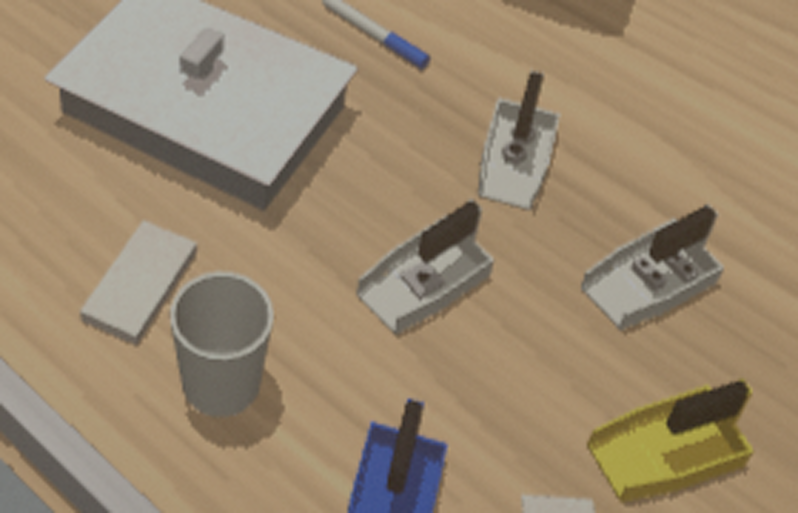

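```bash
cat > ortho.py <<'E'
from h import *
def ortho(x0,x1,y0,y1,s,names=('top','scene'),out='ortho',zmin=-5):
    # image: rows = decreasing x, cols = decreasing y ; s px per mm
    H=int((x1-x0)*s);W=int((y1-y0)*s)
    im=np.zeros((H,W,3),np.uint8); zz=np.full((H,W),-1e9)
    for n in names:
        d=load(n);P=pts(d);C=d['image'][:,:,::-1].reshape(-1,3);P=P.reshape(-1,3)
        m=(d['z_map'].ravel()>0)&(P[:,0]>x0)&(P[:,0]<x1)&(P[:,1]>y0)&(P[:,1]<y1)
        for p,c in zip(P[m],C[m]):
            i=int((x1-p[0])*s);j=int((y1-p[1])*s);k=max(1,int(1.5*s))
            sl=(slice(max(0,i-k),i+k+1),slice(max(0,j-k),j+k+1))
            b=zz[sl]<p[2]; zz[sl][b]=p[2]; im[sl][b]=c
    for x in range(int(np.ceil(x0/50))*50,int(x1),50):
        cv2.putText(im,str(x),(0,int((x1-x)*s)),0,.35,(0,0,255),1); im[int((x1-x)*s),::4]=(0,0,255)
    for y in range(int(np.ceil(y0/50))*50,int(y1),50):
        cv2.putText(im,str(y),(int((y1-y)*s),10),0,.35,(0,0,255),1); im[::4,int((y1-y)*s)]=(0,0,255)
    cv2.imwrite('pics/%s.png'%out,im); return im,zz
if __name__=='__main__':
    ortho(300,900,-480,320,1.0,('top',),'ortho_top')
    # pans
    Pt=np.concatenate([pts(load(n)).reshape(-1,3) for n in ('top','scene')])
    for name,(cx,cy) in dict(plate=(600,268),bar=(470,400),nut=(437,245)).items():
        m=(np.hypot(Pt[:,0]-cx,Pt[:,1]-cy)<75)
        Q=Pt[m]; B=Q[(Q[:,2]>34)&(Q[:,2]<75)]; W=Q[(Q[:,2]>6)]
        c=B[:,:2].mean(0); u,s,v=np.linalg.svd(B[:,:2]-c); dirn=v[0]*np.sign(v[0][0])
        a=(B[:,:2]-c)@dirn; n2=(B[:,:2]-c)@v[1]
        print(name,'bar c',c.round(1),'yaw',np.degrees(np.arctan2(dirn[1],dirn[0])).round(1),'ext',a.min().round(1),a.max().round(1),n2.min().round(1),n2.max().round(1),'zmax',np.percentile(B[:,2],98).round(1))
        print('  minrect',cv2.minAreaRect(W[:,:2].astype(np.float32)))
    m=(Pt[:,2]>40)&(Pt[:,2]<60)&(abs(Pt[:,0]-590)<170)&(abs(Pt[:,1]-10)<170)
    print('lid',cv2.minAreaRect(Pt[m][:,:2].astype(np.float32)),np.median(Pt[m][:,2]))
    m=(Pt[:,2]>74)&(Pt[:,2]<95)&(abs(Pt[:,0]-590)<70)&(abs(Pt[:,1]-10)<70)
    print('knob',cv2.minAreaRect(Pt[m][:,:2].astype(np.float32)),np.median(Pt[m][:,2]))
E
python3 ortho.py
```

```text
Traceback (most recent call last):
  File "ortho.py", line 19, in <module>
    ortho(300,900,-480,320,1.0,('top',),'ortho_top')
    ~~~~~^^^^^^^^^^^^^^^^^^^^^^^^^^^^^^^^^^^^^^^^^^^
  File "ortho.py", line 14, in ortho
    cv2.putText(im,str(x),(0,int((x1-x)*s)),0,.35,(0,0,255),1); im[int((x1-x)*s),::4]=(0,0,255)
                                                                ~~^^^^^^^^^^^^^^^^^^^
IndexError: index 600 is out of bounds for axis 0 with size 600
```

```bash
sed -i 's/im\[int((x1-x)\*s),::4\]/im[min(H-1,int((x1-x)*s)),::4]/; s/im\[::4,int((y1-y)\*s)\]/im[::4,min(W-1,int((y1-y)*s))]/' ortho.py; python3 ortho.py
```

```text
plate bar c [576.6 273.6] yaw -9.0 ext -30.7 28.1 -7.5 6.6 zmax 71.2
  minrect ((603.1492309570312, 269.769287109375), (143.45852661132812, 130.88516235351562), 2.374878406524658)
bar bar c [450.8 405.8] yaw -16.1 ext -31.7 27.4 -6.0 7.6 zmax 70.6
  minrect ((470.35577392578125, 401.5311279296875), (144.56283569335938, 139.853515625), 77.00856018066406)
nut bar c [419.8 240.4] yaw 23.2 ext -31.7 26.0 -6.6 7.6 zmax 71.2
  minrect ((439.93939208984375, 244.752197265625), (123.20124816894531, 146.60536193847656), 1.4365901947021484)
lid ((585.5386962890625, 9.203125), (163.4268798828125, 232.02401733398438), 12.310181617736816) 49.40233318194919
knob ((585.9069213867188, 9.981775283813477), (46.388938903808594, 22.13121223449707), 9.245381355285645) 82.71580496871024
```

View pics/ortho_top.png

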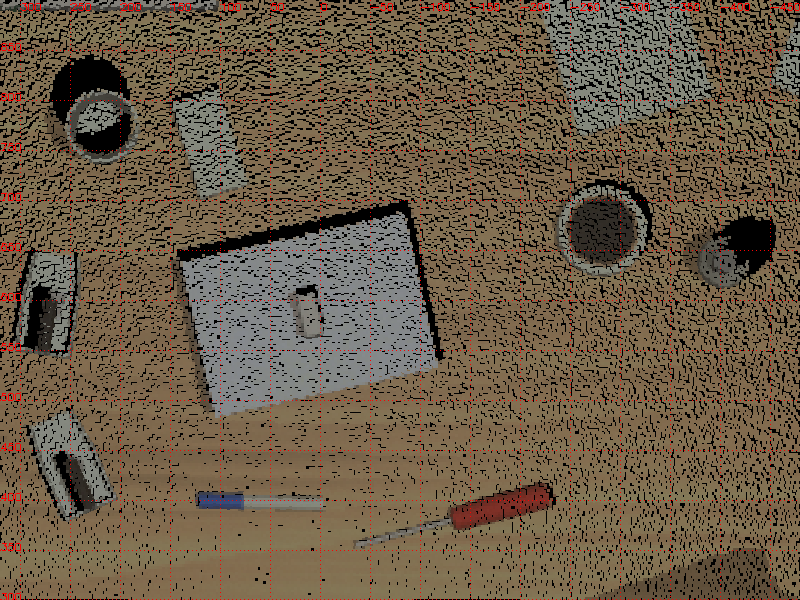

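```bash
cat >> h.py <<'E'
def toolR():
    s=st(); return R.from_euler('xyz',s['tcp_rot'],degrees=True),np.array(s['tool_pos']),s
def down(yaw): # tool x down, tool y horizontally at world angle yaw
    a=np.radians(yaw); x=np.array([0,0,-1.]); y=np.array([np.cos(a),np.sin(a),0]); z=np.cross(x,y)
    return R.from_matrix(np.stack([x,y,z],1))
def rel(p,Rt):
    Rn,pn,s=toolR()
    d=Rn.inv().apply(np.array(p)-pn)/10; w=(Rn.inv()*Rt).as_rotvec(degrees=True)
    print('t',round(s['time'],2),'shift cm',d.round(2),'|',np.linalg.norm(d).round(2),'rot',w.round(2),'steps>=',max(np.linalg.norm(d)/4.17,np.linalg.norm(w)/7.16).__round__(1))
def show():
    Rn,p,s=toolR(); M=Rn.as_matrix(); print('t',round(s['time'],2),'pos',p.round(1),'x',M[:,0].round(3),'y',M[:,1].round(3),'yaw y',np.degrees(np.arctan2(M[1,1],M[0,1])).round(2),'gap',round(s['finger_gap'],1),'F',s['ft_force'].round(1),'q',np.array(s['joint_pos']).round(1))
    import json; open('log.jsonl','a').write(json.dumps(dict(q=list(map(float,s['joint_pos'])),p=list(map(float,p)),M=M.tolist()))+'\n')
E
python3 - <<'E'
from h import *
show(); rel([585.7,9.5,250],down(102.3)); rel([585.7,9.5,250],down(-77.7))
E
```

```text
t 0.15 pos [ 237.9 -550.4  230.5] x [-0.     0.001 -1.   ] y [ 0.397 -0.918 -0.001] yaw y -66.63 gap 85.2 F [ 0.7  0.  -0.2] q [-71.5   7.5  85.3   0.   87.3  -4.9]
t 0.15 shift cm [ -1.89 -37.6  -54.14] | 65.94 rot [-1.6893e+02 -1.2000e-01  0.0000e+00] steps>= 23.6
t 0.15 shift cm [ -1.89 -37.6  -54.14] | 65.94 rot [11.07  0.    0.08] steps>= 15.8
```

>>> {"name": "drive_tool", "arguments": {"moves": [-3,0,0,0,0,0,-3,0,0,0,0,0,0,-2.35,-3.38,0,0,0,0,-2.35,-3.38,0,0,0,0,-2.35,-3.38,0,0,0,0,-2.35,-3.38,0,0,0,0,-2.35,-3.38,0,0,0,0,-2.35,-3.38,0,0,0,0,-2.35,-3.38,0,0,0,0,-2.35,-3.38,0,0,0,0,-2.35,-3.38,0,0,0,0,-2.35,-3.38,0,0,0,0,-2.35,-3.38,0,0,0,0,-2.35,-3.38,0,0,0,0,-2.35,-3.38,0,0,0,0,-2.35,-3.38,0,0,0,0,-2.35,-3.38,5.5,0,0,0,-2.35,-3.38,5.5,0,0,0,0,0,0,0,0,0,0,0,0,0,0], "hand": 6}}

```text
time: 1.82
tool_pos: [588.9, 8.8, 289.9]
tcp_rot: [-18.8, 89.9, 173.8]
ft_force: [-1.0, -1.0, -1.2]
finger_gap: 60.0
```

Run:
```python
from h import *
show(); rel([585.7,9.5,200],down(-77.7)); snap('wrist','w1')
```

```text
t 1.82 pos [588.9   8.8 289.9] x [-0.002  0.    -1.   ] y [ 0.218 -0.976 -0.001] yaw y -77.43 gap 60.0 F [-1.  -1.  -1.2] q [-4.1  4.9 81.9  0.  93.3 73.3]
t 1.82 shift cm [ 8.99 -0.13  0.27] | 8.99 rot [0.27 0.13 0.04] steps>= 2.2
```

View pics/w1.png

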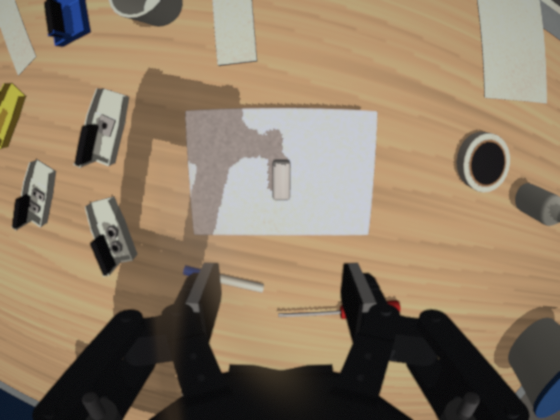

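>>> {"name": "drive_tool", "arguments": {"moves": [3,-0.13,0.27,0.27,0.13,0,4,0,0,0,0,0,4,0,0,0,0,0,4,0,0,0,0,0,3,0,0,0,0,0,0,0,0,0,0,0,0,0,0,0,0,0]}}

```text
time: 2.45
tool_pos: [584.0, 6.2, 110.1]
tcp_rot: [-27.3, 89.9, 164.7]
ft_force: [-0.1, -0.6, 0.6]
finger_gap: 59.9
```

Run:
```python
from h import *
show(); rel([585.7,9.5,57],down(-77.7)); snap('wrist','w2')
```

```text
t 2.45 pos [584.    6.2 110.1] x [-0.002  0.001 -1.   ] y [ 0.209 -0.978 -0.001] yaw y -77.95 gap 59.9 F [-0.1 -0.6  0.6] q [-4.4 10.2 95.2  0.  74.7 73.5]
t 2.45 shift cm [ 5.31 -0.28 -0.24] | 5.32 rot [-0.25  0.1   0.05] steps>= 1.3
```

View pics/w2.png

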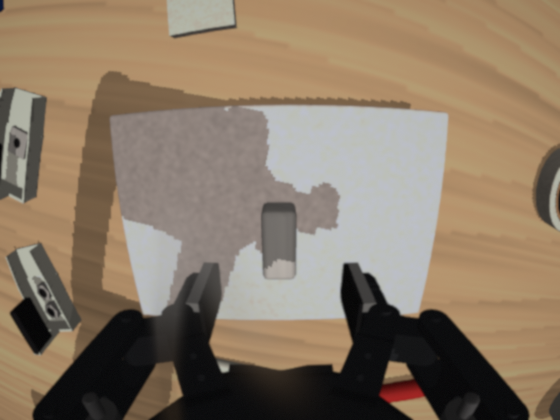

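>>> {"name": "drive_tool", "arguments": {"moves": [2.6,-0.28,-0.24,0,0,0,2.7,0,0,0,0,0,0,0,0,0,0,0,0,0,0,0,0,0]}}

```text
time: 2.83
tool_pos: [588.3, 10.3, 60.1]
tcp_rot: [174.6, 89.8, 6.6]
ft_force: [1.4, 1.1, -0.2]
finger_gap: 59.8
```

Run:
```python
from h import *
show(); rel([585.7,9.5,57],down(-77.7)); snap('wrist','w3')
```

```text
t 2.83 pos [588.3  10.3  60.1] x [ 0.003  0.    -1.   ] y [ 0.209 -0.978  0.   ] yaw y -77.91 gap 59.8 F [ 1.4  1.1 -0.2] q [-4.  13.9 96.6  0.  69.3 73.9]
t 2.83 shift cm [0.31 0.02 0.28] | 0.41 rot [-0.21 -0.16 -0.02] steps>= 0.1
```

View pics/w3.png

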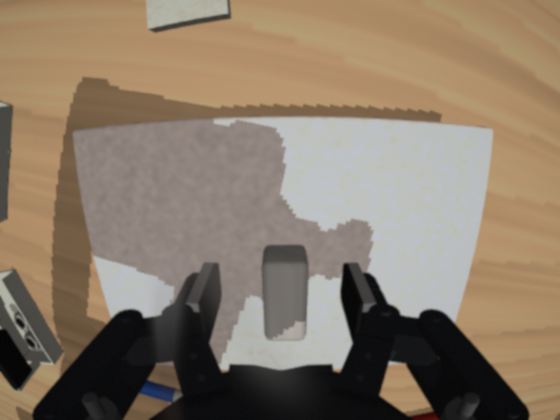

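>>> {"name": "drive_tool", "arguments": {"moves": [0.2,0,0.15,0,0,0,0,0,0,0,0,0,0,0,0,0,0,0,0,0,0,0,0,0,0,0,0,0,0,0,0,0,0,0,0,0,0,0,0,0,0,0,0,0,0,0,0,0], "hand": 0, "grip_force": 60}}

```text
time: 3.55
tool_pos: [587.6, 10.2, 58.2]
tcp_rot: [170.4, 89.7, 2.5]
ft_force: [-1.4, -0.5, 6.7]
finger_gap: 19.1
```

Run:
```python
from h import *
show()
```

```text
t 3.55 pos [587.6  10.2  58.2] x [ 0.005  0.    -1.   ] y [ 0.21  -0.978  0.001] yaw y -77.9 gap 19.1 F [-1.4 -0.5  6.7] q [-4.  13.8 96.9  0.  69.  73.9]
```

>>> {"name": "drive_tool", "arguments": {"moves": [-0.5,0,0,0,0,0,-1,0,0,0,0,0,-2,0,0,0,0,0,-2.5,0,0,0,0,0,-2.5,0,0,0,0,0,-2,0,0,0,0,0,-1,0,0,0,0,0,0,0,0,0,0,0,0,0,0,0,0,0]}}

```text
time: 4.3
tool_pos: [586.2, 10.3, 171.3]
tcp_rot: [177.7, 89.8, 9.8]
ft_force: [-0.7, -0.6, -4.0]
finger_gap: 19.0
```

Run:
```python
from h import *
show(); rel([518,-265,160],down(-90)); snap('wrist','w4');snap('top','top1');
d=load('top'); cv2.imwrite('pics/top1c.png',cv2.resize(d['image'][100:320,80:460,::-1],None,fx=2.1,fy=2.1,interpolation=cv2.INTER_CUBIC))
```

```text
t 4.3 pos [586.2  10.3 171.3] x [ 0.003  0.    -1.   ] y [ 0.21  -0.978  0.   ] yaw y -77.9 gap 19.0 F [-0.7 -0.6 -4. ] q [-4.   7.2 91.9  0.  80.8 73.9]
t 4.3 shift cm [ 1.1  25.49 12.44] | 28.38 rot [ 1.21e+01 -1.60e-01  1.00e-02] steps>= 6.8
```

View pics/w4.png

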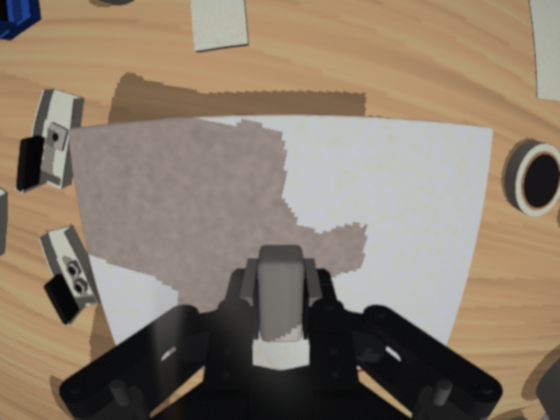

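View pics/top1c.png

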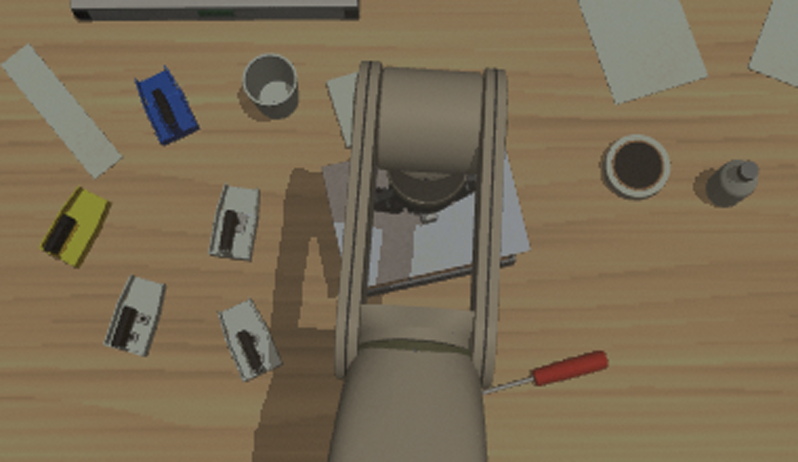

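>>> {"name": "drive_tool", "arguments": {"moves": [0,1.3,0.6,0,0,0,0,2.5,1.2,0,0,0,0,2.5,1.2,0,0,0,0,2.5,1.2,0,0,0,0,2.5,1.2,0,0,0,0,2.5,1.2,0,0,0,0,2.5,1.2,0,0,0,0,2.5,1.2,0,0,0,0,2.5,1.2,0,0,0,0,2.5,1.2,0,0,0,0,1.6,0.9,3,0,0,0,0,0,3,0,0,0,0,0,3,0,0,0,0,0,3.1,0,0,0,0,0,0,0,0,0,0,0,0,0,0]}}

```text
time: 5.73
tool_pos: [518.1, -263.9, 169.6]
tcp_rot: [-96.4, 89.9, 83.6]
ft_force: [-0.4, 0.3, -2.7]
finger_gap: 18.7
```

Run:
```python
from h import *
show(); rel([518,-265,14.5],down(-90))
```

```text
t 5.73 pos [ 518.1 -263.9  169.6] x [ 0.     0.002 -1.   ] y [ 0.001 -1.    -0.002] yaw y -89.93 gap 18.7 F [-0.4  0.3 -2.7] q [-32.1   6.7  92.6   0.1  80.7  57.8]
t 5.73 shift cm [1.551e+01 1.300e-01 1.000e-02] | 15.51 rot [ 0.07 -0.01  0.09] steps>= 3.7
```

>>> {"name": "drive_tool", "arguments": {"moves": [1.5,0,0,0,0,0,3,0,0,0,0,0,3,0,0,0,0,0,3,0,0,0,0,0,2,0,0,0,0,0,1,0,0,0,0,0,0.5,0,0,0,0,0,0.5,0,0,0,0,0,0.3,0,0,0,0,0,0,0,0,0,0,0,0,0,0,0,0,0]}}

```text
time: 6.65
tool_pos: [520.3, -264.3, 24.3]
tcp_rot: [171.7, 89.8, -8.3]
ft_force: [0.9, -0.9, -2.3]
finger_gap: 19.1
```

Run:
```python
from h import *
show(); rel([518,-265,14.5],down(-90)); snap('scene','s2')
```

```text
t 6.65 pos [ 520.3 -264.3   24.3] x [ 0.004 -0.001 -1.   ] y [ 0.    -1.     0.001] yaw y -89.99 gap 19.1 F [ 0.9 -0.9 -2.3] q [-32.   15.9  98.4   0.1  65.5  57.9]
t 6.65 shift cm [0.98 0.07 0.23] | 1.01 rot [ 0.01 -0.22 -0.03] steps>= 0.2
```

View pics/s2.png

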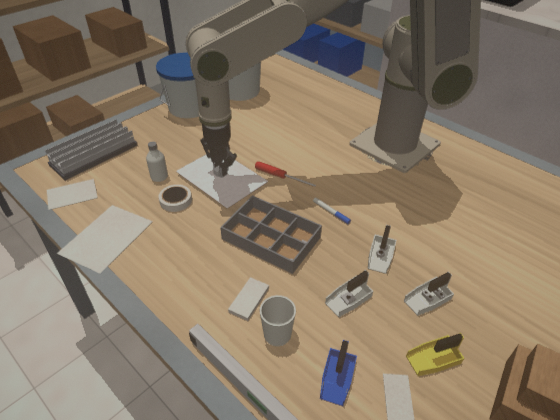

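Lid is over free table beside the tray. Lower it in small steps.

>>> {"name": "drive_tool", "arguments": {"moves": [0.3,0,0,0,0,0,0.3,0,0,0,0,0,0.2,0,0,0,0,0,0.1,0,0,0,0,0,0,0,0,0,0,0,0,0,0,0,0,0]}}

```text
time: 7.2
tool_pos: [519.3, -263.7, 13.8]
tcp_rot: [-161.3, 89.9, 18.7]
ft_force: [-0.1, -0.6, -2.9]
finger_gap: 18.6
```

>>> {"name": "drive_tool", "arguments": {"moves": [0.1,0,0,0,0,0,0,0,0,0,0,0,0,0,0,0,0,0,0,0,0,0,0,0,0,0,0,0,0,0,0,0,0,0,0,0], "hand": 5}}

```text
time: 7.7
tool_pos: [519.6, -263.9, 13.2]
tcp_rot: [-172.6, 89.9, 7.4]
ft_force: [0.1, 0.2, -0.1]
finger_gap: 50.1
```

>>> {"name": "drive_tool", "arguments": {"moves": [-1,0,0,0,0,0,-2,0,0,0,0,0,-3,0,0,0,0,0,-4,0,0,0,0,0,-4,0,0,0,0,0,-4,0,0,0,0,0,-3,0,0,0,0,0,0,0,0,0,0,0]}}

```text
time: 8.37
tool_pos: [522.3, -265.9, 233.3]
tcp_rot: [153.8, 89.1, -26.2]
ft_force: [0.0, -0.3, 0.8]
finger_gap: 50.2
```

Run:
```python
from h import *
show(); snap('top','t3'); d=snap('scene','s3')
im=d['image'][:,:,::-1]
cv2.imwrite('pics/s3c.png',cv2.resize(im[150:280,150:340],None,fx=4.2,fy=4.2,interpolation=cv2.INTER_CUBIC))
Pt=np.concatenate([pts(load(n)).reshape(-1,3) for n in ('top','scene')])
m=(Pt[:,2]>2.5)&(Pt[:,2]<9)&(abs(Pt[:,0]-518)<100)&(abs(Pt[:,1]+265)<130)
print(cv2.minAreaRect(Pt[m][:,:2].astype(np.float32)),np.median(Pt[m][:,2]))
m=(Pt[:,2]>38)&(Pt[:,2]<55)&(abs(Pt[:,0]-586)<140)&(abs(Pt[:,1]-10)<150)
print('tray',cv2.minAreaRect(Pt[m][:,:2].astype(np.float32)),np.median(Pt[m][:,2]))
```

```text
t 8.37 pos [ 522.3 -265.9  233.3] x [ 0.014 -0.007 -1.   ] y [-0.    -1.     0.007] yaw y -90.0 gap 50.2 F [ 0.  -0.3  0.8] q [-32.1   4.4  88.3   0.1  86.4  57.9]
((518.1749877929688, -264.9739990234375), (259.6861877441406, 199.87039184570312), 89.81199645996094) 4.798565357806979
tray ((584.848388671875, 8.187461853027344), (149.23150634765625, 218.56394958496094), 11.719122886657715) 42.596135340684725
```

View pics/s3c.png

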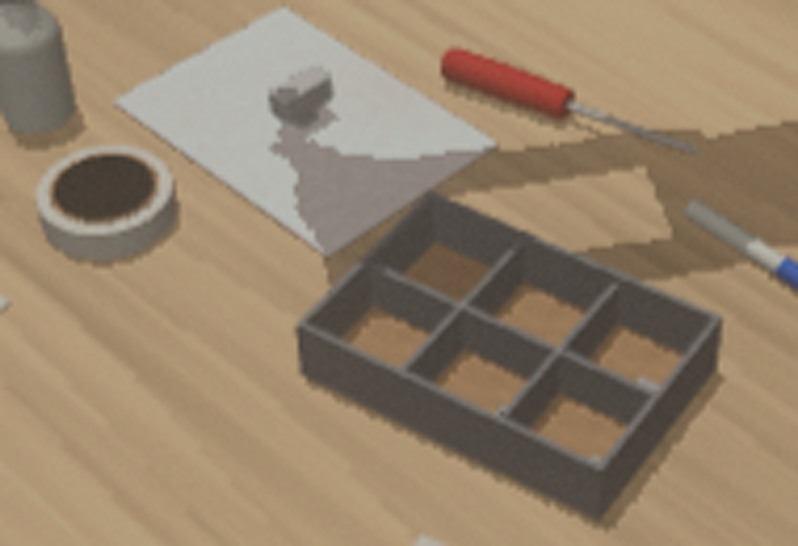

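View pics/t3.png

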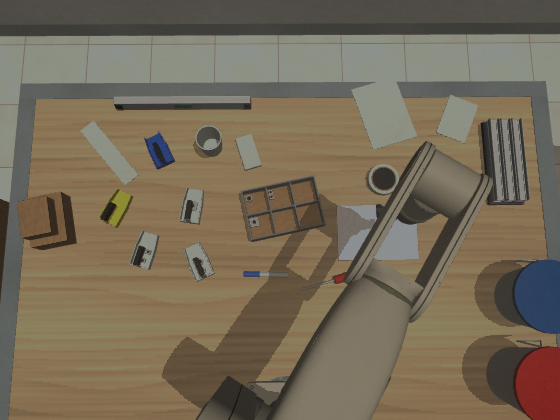

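>>> {"name": "drive_tool", "arguments": {"moves": [0,-1.5,-0.3,0,0,0,0,-3.1,-0.7,0,0,0,0,-3.1,-0.7,0,0,0,0,-3.1,-0.7,0,0,0,0,-3.1,-0.7,0,0,0,0,-3.1,-0.7,0,0,0,0,-3.1,-0.7,0,0,0,0,-3.1,-0.7,0,0,0,0,-3.1,-0.7,0,0,0,0,-1.5,-0.4,0,0,0,0,0,0,0,0,0,0,0,0,0,0,0]}}

```text
time: 9.47
tool_pos: [580.8, 15.5, 221.3]
tcp_rot: [-23.2, 89.9, 156.9]
ft_force: [0.1, 0.1, -1.3]
finger_gap: 49.8
```

Run:
```python
from h import *
show(); d=snap('wrist','w5');im=d['image'][:,:,::-1]
cv2.imwrite('pics/w5c.png',cv2.resize(im[60:260,140:420],None,fx=2.8,fy=2.8,interpolation=cv2.INTER_CUBIC))
```

```text
t 9.47 pos [580.8  15.5 221.3] x [-0.001  0.001 -1.   ] y [ 0.002 -1.    -0.001] yaw y -89.87 gap 49.8 F [ 0.1  0.1 -1.3] q [-3.5  4.9 89.1  0.  86.1 86.3]
```

View pics/w5c.png

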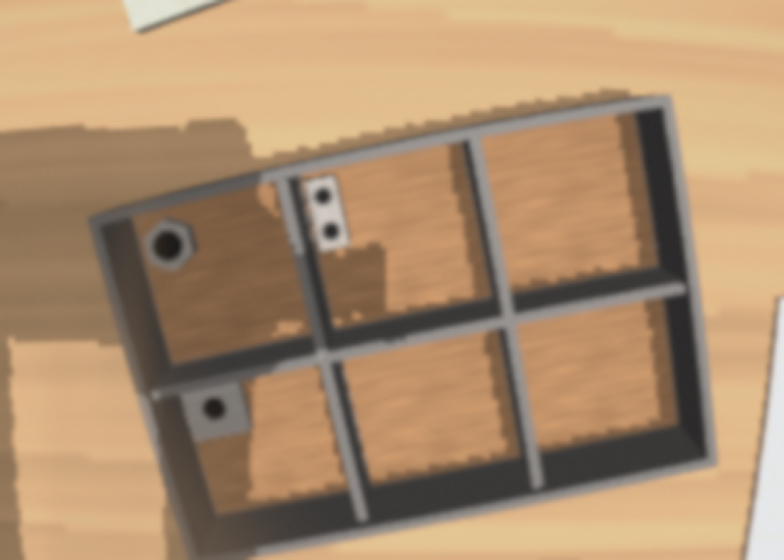

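Run:
```python
import json,numpy as np
from scipy.optimize import least_squares
L=[json.loads(l) for l in open('log.jsonl')]
def fk(p,q):
    a1,d1,L2,L3,a3,Lt,lat=p; q=np.radians(q); A=q[1]+q[2];B=A+q[4]
    r=a1+L2*np.sin(q[1])+L3*np.sin(A)+a3*np.cos(A)+Lt*np.sin(B); z=d1+L2*np.cos(q[1])+L3*np.cos(A)-a3*np.sin(A)+Lt*np.cos(B)
    return np.array([r,lat,z])
def loc(l):
    a=np.radians(l['q'][0]);p=l['p'];return np.array([p[0]*np.cos(a)+p[1]*np.sin(a),-p[0]*np.sin(a)+p[1]*np.cos(a),p[2]])
for l in L: print(loc(l).round(1), sum(l['q'][i] for i in (1,2,4)), np.round(l['M'],3)[:,0])
f=lambda p:np.concatenate([fk(p,l['q'])-loc(l) for l in L]+[1e-3*(np.array(p)-[0,300,400,400,0,250,50])])
s=least_squares(f,[0,300,400,400,0,250,50]);print(s.x.round(1),np.abs(s.fun[:-7]).max())
```

```text
[597.4  51.2 230.5] 180.0838192121367 [-0.     0.001 -1.   ]
[586.7  51.2 289.9] 180.1349499212727 [-0.002  0.    -1.   ]
[581.8  51.3 110.1] 180.10931035068967 [-0.002  0.001 -1.   ]
[586.2  51.4  60.1] 179.83847451312056 [ 0.003  0.    -1.   ]
[585.5  51.4  58.2] 179.72147759546317 [ 0.005  0.    -1.   ]
[584.   51.4 171.3] 179.8464330854399 [ 0.003  0.    -1.   ]
[579.2  51.7 169.6] 180.0392572504532 [ 0.     0.002 -1.   ]
[581.3  51.8  24.3] 179.79333186162054 [ 0.004 -0.001 -1.   ]
[583.8  51.8 233.3] 179.11159243787117 [ 0.014 -0.007 -1.   ]
[578.7  51.4 221.3] 180.08055773662434 [-0.001  0.001 -1.   ]
[  0.  317.6 369.1 553.4  61.6 364.3  51.5] 0.3134509407886057
```

>>> {"name": "drive_tool", "arguments": {"moves": [-1,0,0,-7,0,0,-1,0,0,-7,0,0,-1,0,0,-7,0,0,0,0,0,-7,0,0,0,0,0,-7,0,0,0,0,0,-7,0,0,0,0,0,-7,0,0,0,0,0,-7,0,0,0,0,0,-7,0,0,0,0,0,-7,0,0,0,0,0,-7,0,0,0,0,0,-7,0,0,0,0,0,-7,0,0,0,0,0,-7,0,0,0,0,0,-7,0,0,0,0,0,-7,0,0,0,0,0,-7,0,0,0,0,0,-7,0,0,0,0,0,-7,0,0,0,0,0,-7,0,0]}}

```text
time: 11.18
tool_pos: [581.3, 12.5, 252.5]
tcp_rot: [53.1, 90.0, 13.3]
ft_force: [0.4, -0.0, -0.1]
finger_gap: 50.0
```

>>> {"name": "drive_tool", "arguments": {"moves": [0,0,0,-7,0,0,0,0,0,-7,0,0,0,0,0,-7,0,0,0,0,0,-7,0,0,0,0,0,-7,0,0,0,0,0,-7,0,0,0,0,0,-7,0,0,0,0,0,0,0,0]}}

```text
time: 11.85
tool_pos: [581.4, 12.7, 252.6]
tcp_rot: [5.8, 89.9, 15.1]
ft_force: [-0.3, -0.8, 0.4]
finger_gap: 49.6
```

```bash
cat >> h.py <<'E'
T=np.array([585.2,8.8]); TY=12.0
ex=np.array([np.cos(np.radians(TY)),np.sin(np.radians(TY))]); ey=np.array([-ex[1],ex[0]])
CELL=dict(nut=T+35*ex+70*ey,bar=T+35*ex,plate=T-35*ex+70*ey)
def panpose(lip,th,yaw=TY,g=(-22,33)):
    """TCP pos,R for pan tilted th with lip underside centre at lip (3d)"""
    a=np.radians(yaw);t=np.radians(th); h=np.array([np.cos(a),np.sin(a),0]);z=np.array([0,0,1.])
    px=h*np.cos(t)-z*np.sin(t); pz=h*np.sin(t)+z*np.cos(t)
    p=np.array(lip)+(g[0]-50)*px+g[1]*pz
    X=-pz; Z=px; Y=np.cross(Z,X)
    return p,R.from_matrix(np.stack([X,Y,Z],1))
def pour(cell,th,z,back,yaw=TY,lat=0,g=(-22,33)):
    c=CELL[cell]-back*ex+lat*ey
    return panpose([c[0],c[1],z],th,yaw,g)
E
python3 - <<'E'
from h import *
show(); p,Q=pour('nut',0,250,20); print(p); rel(p,Q); p,Q=pour('nut',55,40,20); print(p);
E
```

```text
t 11.85 pos [581.4  12.7 252.6] x [ 0.001  0.    -1.   ] y [-0.16   0.987  0.   ] yaw y 99.23 gap 49.6 F [-0.3 -0.8  0.4] q [  -3.8    4.1   86.7    0.    89.2 -103. ]
[514.8917684   65.41936567 283.        ]
t 11.85 shift cm [-3.05  6.27 -5.71] | 9.01 rot [-2.77  0.06 -0.  ] steps>= 2.2
[571.36464479  77.42304611 117.90696959]
```

>>> {"name": "drive_tool", "arguments": {"moves": [1,2.2,0,-1.3,0,0,1,2.2,0,-1.4,0,0,1,2.2,0,0,0,0,0,0,0,0,6,0,0,0,0,0,6,0,0,0,0,0,6,0,0,0,0,0,6,0,0,0,0,0,6,0,0,0,0,0,6,0,0,0,0,0,6,0,0,0,0,0,6,0,0,0,0,0,6,0,0,0,0,0,0,0,0,0,0,0,0,0]}}

```text
time: 13.02
tool_pos: [569.3, 78.1, 216.6]
tcp_rot: [-179.9, 35.6, -168.4]
ft_force: [-0.3, -0.3, 0.6]
finger_gap: 49.9
```

Run:
```python
from h import *
show(); p,Q=pour('nut',55,40,20); rel(p,Q); snap('scene','s4')
```

```text
t 13.02 pos [569.3  78.1 216.6] x [-0.796 -0.163 -0.582] y [-0.2    0.98  -0.001] yaw y 101.53 gap 49.9 F [-0.3 -0.3  0.6] q [  5.7  59.4  32.2  -7.8 142.4 -99.5]
t 13.02 shift cm [ 5.6  -0.1   8.14] | 9.88 rot [-0.34  0.62 -0.34] steps>= 2.4
```

View pics/s4.png

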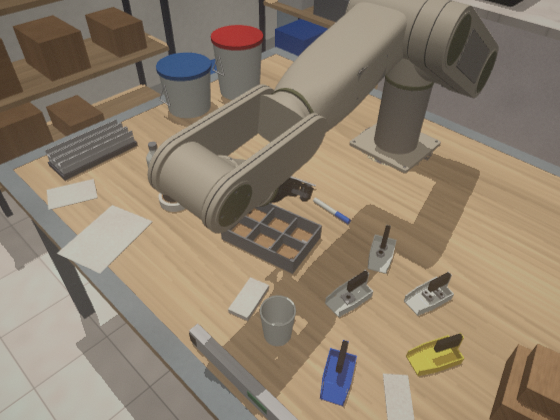

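```bash
cat > kin.py <<'E'
import json,numpy as np
from scipy.optimize import least_squares
from scipy.spatial.transform import Rotation as R
LO=np.array([-169.43,-51.17,1.28,-76.62,0,-152.29]);HI=np.array([169.43,129.36,143.12,256.62,156.53,152.29])
def fkp(P,q,s4=1):
    a1,d1,L2,L3,a3,Lt,lat=P
    Rz=lambda a:R.from_euler('z',a,degrees=True); Ry=lambda a:R.from_euler('y',a,degrees=True)
    R1=Rz(q[0]);R2=R1*Ry(q[1]);R3=R2*Ry(q[2]);R4=R3*Rz(s4*q[3]);R5=R4*Ry(q[4]);R6=R5*Rz(q[5])
    p=R1.apply([a1,lat,d1])+R2.apply([0,0,L2])+R3.apply([a3,0,L3])
    w=p.copy(); p=p+R6.apply([0,0,Lt])
    M=R6.as_matrix()  # cols: z->tool x ; find others: tool x = col2
    return p,M,w
if __name__=='__main__':
    L=[json.loads(l) for l in open('log.jsonl')]
    for s4 in (1,-1):
        f=lambda P:np.concatenate([fkp(P,l['q'],s4)[0]-l['p'] for l in L]+[1e-3*(np.array(P)-[0,300,400,400,0,250,50])])
        s=least_squares(f,[0,300,400,400,0,250,50]);print(s4,s.x.round(1).tolist(),np.abs(s.fun[:-7]).max())
        print(np.max([np.abs(fkp(s.x,l['q'],s4)[1][:,2]-np.array(l['M'])[:,0]).max() for l in L]))
        p,M,w=fkp(s.x,L[-1]['q'],s4); print((M.T@np.array(L[-1]['M'])).round(2));
E
python3 kin.py
```

```text
1 [0.0, 318.1, 369.1, 553.4, 61.6, 364.8, 51.2] 0.0006314685875992154
1.025221574302293e-15
[[ 0. -1. -0.]
 [-0.  0. -1.]
 [ 1.  0. -0.]]
-1 [33.6, 179.1, 84.9, 539.2, -69.1, 76.5, 48.4] 34.824267397996636
0.16516254757187837
[[ 0.16 -0.96  0.22]
 [ 0.04 -0.21 -0.98]
 [ 0.99  0.17  0.01]]
```

```bash
cat >> kin.py <<'E'
P0=[0.0,318.1,369.1,553.4,61.6,364.8,51.2]
C=np.array([[0.,-1,0],[0,0,-1],[1,0,0]])
def ik(p,Rt,seeds=None):
    best=None
    Mt=Rt.as_matrix()@C.T
    f=lambda q:np.concatenate([(fkp(P0,q)[0]-p)/10,((fkp(P0,q)[1]-Mt)*20).ravel()])
    if seeds is None:
        az=np.degrees(np.arctan2(p[1],p[0]))
        seeds=[[az,20,80,j4,j5,j6] for j4 in(-50,0,50,180) for j5 in (30,90) for j6 in(-120,-40,40,120)]
    out=[]
    for s in seeds:
        s=np.clip(s,LO+1,HI-1)
        o=least_squares(f,s,bounds=(LO,HI),max_nfev=60)
        if o.cost<1e-3 and not any(np.allclose(o.x,b,atol=1) for b in out): out.append(o.x)
    return out
E
python3 - <<'E'
from h import *; from kin import *
import h
for dn in (102,-78,192,12):
  for c in ('nut','plate','bar'):
    a=np.radians(dn); u=np.array([np.cos(a),np.sin(a)])
    lip=CELL[c]-20*u; p,Q=panpose([lip[0],lip[1],45],55,dn)
    for flip in (0,1):
        Q2=Q*R.from_euler('x',180*flip,degrees=True)
        for q in ik(p,Q2): print(dn,c,flip,q.round(0),'wrist',fkp(P0,q)[2].round(0),'elbow z',(318+369*np.cos(np.radians(q[1]))).round(0))
E
```

```text
102 nut 0 [  27.   30.   88.  -52.   86. -149.] wrist [550. 343. 332.] elbow z 639.0
102 nut 1 [ 27.  30.  88. -52.  86.  31.] wrist [550. 343. 332.] elbow z 639.0
102 plate 0 [  29.   21.   99.  -52.   86. -146.] wrist [481. 329. 332.] elbow z 662.0
102 plate 1 [ 29.  21.  99. -52.  86.  34.] wrist [481. 329. 332.] elbow z 662.0
102 bar 0 [  21.   27.   91.  -55.   81. -152.] wrist [564. 275. 332.] elbow z 647.0
102 bar 1 [ 21.  27.  91. -55.  81.  28.] wrist [564. 275. 332.] elbow z 647.0
-78 nut 0 [-19.  34.  81.  45.  98. -39.] wrist [ 660. -174.  332.] elbow z 624.0
-78 nut 1 [-19.  34.  81.  45.  98. 141.] wrist [ 660. -174.  332.] elbow z 624.0
-78 plate 0 [-22.  26.  93.  43.  98. -43.] wrist [ 591. -189.  332.] elbow z 650.0
-78 plate 1 [-22.  26.  93.  43.  98. 137.] wrist [ 591. -189.  332.] elbow z 650.0
-78 bar 0 [-24.  39.  75.  43. 102. -40.] wrist [ 674. -243.  332.] elbow z 606.0
-78 bar 1 [-24.  39.  75.  43. 102. 140.] wrist [ 674. -243.  332.] elbow z 606.0
192 nut 0 [ -4. -15. 137.  71.  13.  10.] wrist [346.  30. 332.] elbow z 674.0
192 bar 0 [-14. -12. 134.  75.  22.  -0.] wrist [361. -39. 332.] elbow z 679.0
12 nut 0 [  6.  65.  33.  -7. 136. -99.] wrist [864. 140. 332.] elbow z 473.0
12 nut 1 [  6.  65.  33.  -7. 136.  81.] wrist [864. 140. 332.] elbow z 473.0
12 plate 0 [  5.  52.  55.  -7. 128. -98.] wrist [795. 125. 332.] elbow z 547.0
12 plate 1 [  5.  52.  55.  -7. 128.  82.] wrist [795. 125. 332.] elbow z 547.0
12 bar 0 [   1.   67.   31.  -13.  136. -105.] wrist [878.  71. 332.] elbow z 464.0
12 bar 1 [  1.  67.  31. -13. 136.  75.] wrist [878.  71. 332.] elbow z 464.0
```

>>> {"name": "drive_tool", "arguments": {"moves": [0,0,0,0,-6,0,0,0,0,0,-6,0,0,0,0,0,-6,0,0,0,0,0,-6,0,0,0,0,0,-6,0,0,0,0,0,-6,0,0,0,0,0,-6,0,0,0,0,0,-6,0,0,0,0,0,-6,0,0,0,4,0,4,0,0,0,4,0,4,0,0,0,4,0,4,0,0,0,4,0,4,0,0,0,2,0,4,0,0,0,0,0,0,0,0,0,0,0,0,0,0]}}

```text
$.moves: bad value
```

Run:
```python
from h import *
show(); rel([576.6,273.6,120],down(81)); snap('wrist','w6')
```

```text
t 13.07 pos [570.1  78.3 221.1] x [-0.792 -0.163 -0.589] y [-0.2    0.98  -0.002] yaw y 101.55 gap 49.9 F [ 0.2 -1.4  0.7] q [  5.7  59.   32.2  -7.8 142.4 -99.6]
t 13.07 shift cm [ 2.25 19.02 10.82] | 22.0 rot [ 18.96 -53.32   9.76] steps>= 8.0
```

View pics/w6.png

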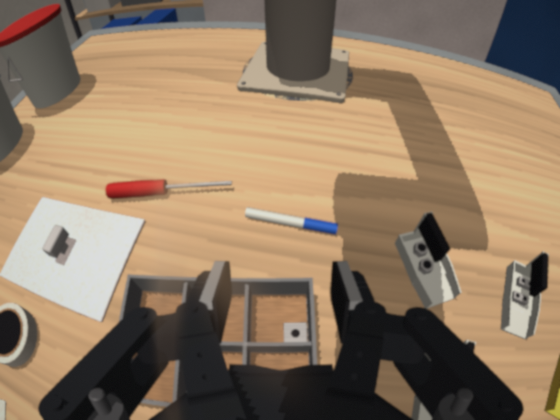

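>>> {"name": "drive_tool", "arguments": {"moves": [0,0,0,0,-6,0,0,0,0,0,-6,0,0,0,0,0,-6,0,0,0,0,0,-6,0,0,0,0,0,-6,0,0,0,0,0,-6,0,0,0,0,0,-6,0,0,0,0,0,-6,0,0,0,0,0,-6,0,0,4,0,0,0,0,0,4,0,0,0,0,0,4,0,0,0,0,0,4,0,0,0,0,0,3,0,0,0,0,0,0,0,7,0,0,0,0,0,7,0,0,0,0,0,6,0,0,0,0,0,0,0,0]}}

```text
time: 14.62
tool_pos: [532.1, 265.6, 229.1]
tcp_rot: [29.8, 89.2, 21.2]
ft_force: [0.6, -0.4, 0.5]
finger_gap: 49.9
```

Run:
```python
from h import *
show(); rel([576.6,273.6,120],down(81)); snap('wrist','w7')
```

```text
t 14.62 pos [532.1 265.6 229.1] x [ 0.012  0.005 -1.   ] y [0.15  0.989 0.007] yaw y 81.35 gap 49.9 F [ 0.6 -0.4  0.5] q [ 21.6   6.   87.1  -0.   86.2 -59.8]
t 14.62 shift cm [10.97  1.39  4.15] | 11.81 rot [ 0.35  0.66 -0.38] steps>= 2.8
```

View pics/w7.png

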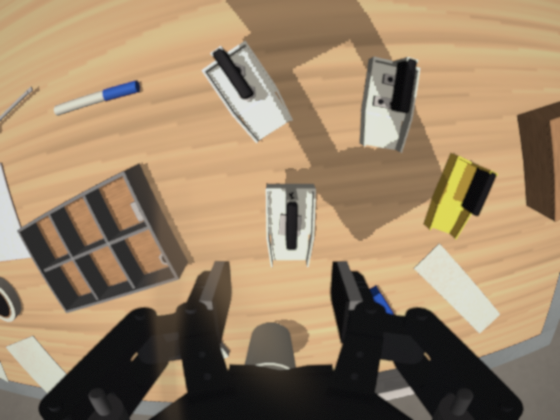

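>>> {"name": "drive_tool", "arguments": {"moves": [1,0.5,2,0.35,0.3,0,3,0.9,2.1,0,0,0,4,0,0,0,0,0,3,0,0,0,0,0,0,0,0,0,0,0,0,0,0,0,0,0]}}

```text
time: 15.17
tool_pos: [573.0, 272.3, 113.7]
tcp_rot: [172.8, 89.8, 164.3]
ft_force: [0.1, 0.3, 0.4]
finger_gap: 50.3
```

Run:
```python
from h import *
show(); rel([576.6,273.6,34],down(81)); d=snap('wrist','w8')
```

```text
t 15.17 pos [573.  272.3 113.7] x [-0.004  0.001 -1.   ] y [0.149 0.989 0.   ] yaw y 81.43 gap 50.3 F [0.1 0.3 0.4] q [ 20.7  17.4  86.3   0.1  76.4 -60.8]
t 15.17 shift cm [7.97 0.18 0.37] | 7.98 rot [ 0.43 -0.23 -0.03] steps>= 1.9
```

View pics/w8.png

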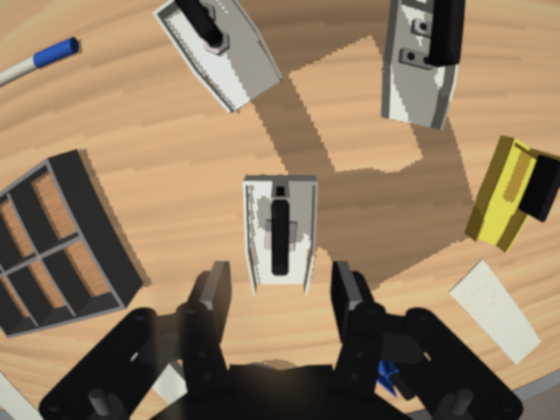

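>>> {"name": "drive_tool", "arguments": {"moves": [2,0.1,0.3,0.4,-0.2,0,3,0,0,0,0,0,2,0,0,0,0,0,0.8,0,0,0,0,0,0,0,0,0,0,0,0,0,0,0,0,0]}}

```text
time: 15.72
tool_pos: [578.7, 274.2, 38.3]
tcp_rot: [36.4, 89.7, 27.4]
ft_force: [1.2, -0.2, 0.6]
finger_gap: 50.1
```

Run:
```python
from h import *
show(); rel([576.6,273.6,34],down(81)); d=snap('wrist','w9')
```

```text
t 15.72 pos [578.7 274.2  38.3] x [ 0.004  0.002 -1.   ] y [0.157 0.988 0.003] yaw y 80.97 gap 50.1 F [ 1.2 -0.2  0.6] q [ 20.7  22.6  88.3   0.   68.8 -60.2]
t 15.72 shift cm [ 0.43 -0.1  -0.2 ] | 0.49 rot [-0.03  0.21 -0.16] steps>= 0.1
```

View pics/w9.png

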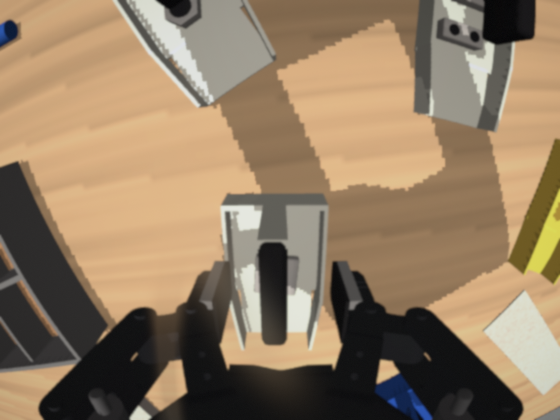

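>>> {"name": "drive_tool", "arguments": {"moves": [0.3,-0.2,-0.15,0,0,0,0,0,0,0,0,0,0,0,0,0,0,0]}}

```text
time: 16.02
tool_pos: [575.8, 272.0, 33.3]
tcp_rot: [42.8, 89.9, 33.7]
ft_force: [0.0, 0.5, -0.1]
finger_gap: 50.2
```

>>> {"name": "drive_tool", "arguments": {"moves": [0,0,0,0,0,0,0,0,0,0,0,0,0,0,0,0,0,0,0,0,0,0,0,0,0,0,0,0,0,0,0,0,0,0,0,0,0,0,0,0,0,0], "hand": 0, "grip_force": 60}}

```text
time: 16.6
tool_pos: [575.4, 271.9, 32.4]
tcp_rot: [59.7, 89.9, 50.6]
ft_force: [0.4, 0.1, 2.3]
finger_gap: 11.1
```

Run:
```python
from h import *
show(); d=snap('wrist','w10')
```

```text
t 16.6 pos [575.4 271.9  32.4] x [ 0.001  0.001 -1.   ] y [0.157 0.988 0.001] yaw y 80.95 gap 11.1 F [0.4 0.1 2.3] q [ 20.7  22.7  89.    0.   68.3 -60.3]
```

View pics/w10.png

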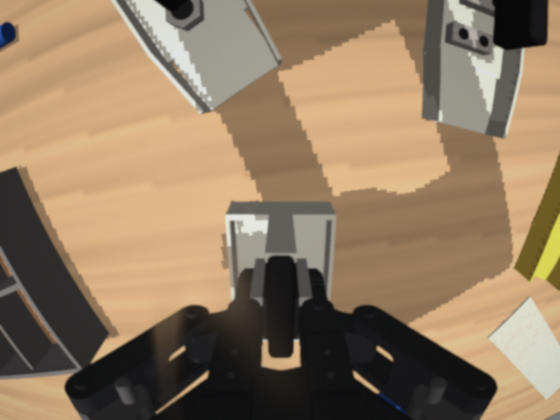

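>>> {"name": "drive_tool", "arguments": {"moves": [-0.5,0,0,0,0,0,-1,0,0,0,0,0,-2,0,0,0,0,0,-2.5,0,0,0,0,0,-2.5,0,0,0,0,0,-2,0,0,0,0,0,-1,0,0,0,0,0,-0.5,0,0,0,0,0,0,0,0,0,0,0]}}

```text
time: 17.4
tool_pos: [575.8, 272.0, 153.6]
tcp_rot: [40.0, 89.8, 30.9]
ft_force: [-0.1, 0.6, -1.8]
finger_gap: 11.4
```

Run:
```python
from h import *
show(); d=snap('wrist','w11'); d=snap('scene','s5')
```

```text
t 17.4 pos [575.8 272.  153.6] x [ 0.002  0.001 -1.   ] y [0.157 0.988 0.002] yaw y 80.95 gap 11.4 F [-0.1  0.6 -1.8] q [ 20.7  15.6  84.3   0.   80.  -60.3]
```

View pics/s5.png

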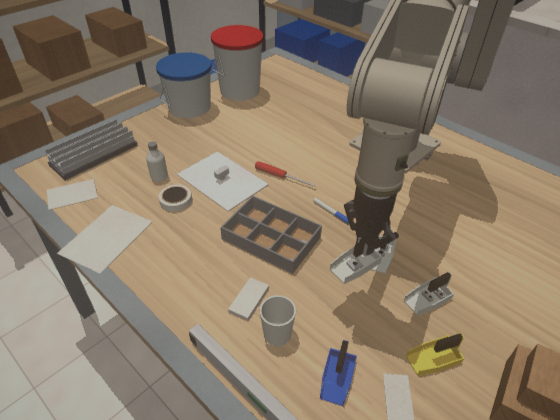

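>>> {"name": "drive_tool", "arguments": {"moves": [0,-0.8,-0.3,0,0,0,0,-1.6,-0.55,0,0,0,0,-2,-0.7,0,0,0,0,-2,-0.7,0,0,0,0,-2,-0.7,0,0,0,0,-2,-0.7,0,0,0,0,-1,-0.3,2,0,0,0,-0.5,-0.1,4,0,0,0,0,0,6,0,0,0,0,0,6,0,0,0,0,0,6,0,0,0,0,0,6,0,0,0,0,0,6,0,0,0,0,0,6,0,0,0,0,0,6,0,0,0,0,0,6,0,0,0,0,0,6,0,0,0,0,0,5,0,0,0,0,0,3,0,0,0,0,0,1,0,0]}}

```text
time: 19.17
tool_pos: [515.7, 160.5, 151.1]
tcp_rot: [-122.9, 89.9, 158.8]
ft_force: [0.2, 0.5, -2.1]
finger_gap: 11.0
```

Run:
```python
from h import *
show(); u=-ey; lip=CELL['plate']-20*u; p,Q=panpose([*lip,60],0,-78,(-23,32.4)); print(p); rel(p,Q);d=snap('scene','s6')
cv2.imwrite('pics/s6c.png',cv2.resize(d['image'][150:330,180:440,::-1],None,fx=3,fy=3,interpolation=cv2.INTER_CUBIC))
```

```text
t 19.17 pos [515.7 160.5 151.1] x [-0.001  0.    -1.   ] y [ 0.979  0.203 -0.001] yaw y 11.71 gap 11.0 F [ 0.2  0.5 -2.1] q [1.180e+01 1.300e+00 1.003e+02 0.000e+00 7.850e+01 1.000e-01]
[517.07522837 160.96114974  92.4       ]
t 19.17 shift cm [ 5.87  0.15 -0.01] | 5.87 rot [-0.29 -0.04  0.06] steps>= 1.4
```

View pics/s6c.png

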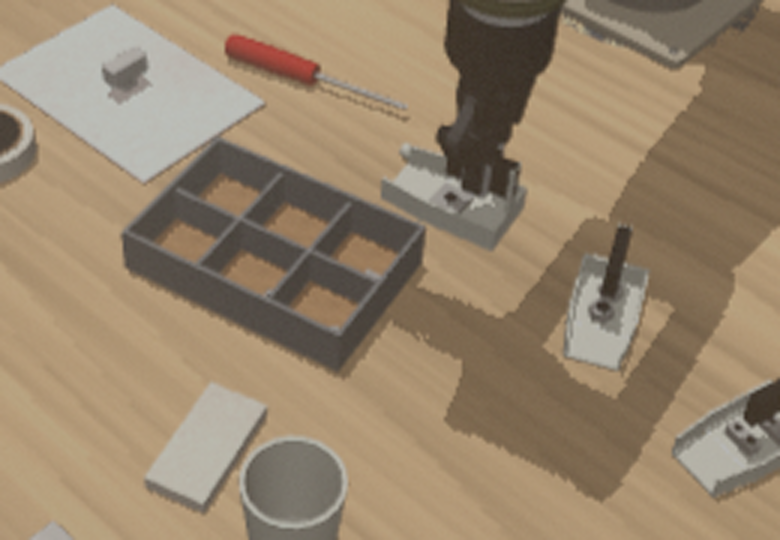

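>>> {"name": "drive_tool", "arguments": {"moves": [2,0.15,0,0,0,0,2,0,0,0,0,0,1.5,0,0,0,0,0,0,0,0,0,0,0,-0.64,0,0.28,0,5,0,-0.64,0,0.28,0,5,0,-0.64,0,0.28,0,5,0,-0.64,0,0.28,0,5,0,-0.64,0,0.28,0,5,0,-0.64,0,0.28,0,5,0,0,0,0,0,0,0,0,0,0,0,0,0]}}

```text
time: 20.22
tool_pos: [523.4, 135.6, 130.6]
tcp_rot: [180.0, 60.0, 101.8]
ft_force: [-0.3, 1.4, -1.8]
finger_gap: 11.1
```

Run:
```python
from h import *
show(); u=-ey; lip=CELL['plate']-20*u; p,Q=panpose([*lip,42],30,-78,(-23,32.4)); print(p); rel(p,Q);d=snap('scene','s7')
cv2.imwrite('pics/s7c.png',cv2.resize(d['image'][150:330,180:440,::-1],None,fx=3,fy=3,interpolation=cv2.INTER_CUBIC))
```

```text
t 20.22 pos [523.4 135.6 130.6] x [-0.102  0.489 -0.866] y [0.979 0.205 0.   ] yaw y 11.81 gap 11.1 F [-0.3  1.4 -1.8] q [ -9.6   8.7 100.1  27.9  83.9 -27.6]
[522.47680435 135.54873273 106.55922308]
t 20.22 shift cm [ 2.09 -0.09  1.19] | 2.41 rot [-0.16  0.04 -0.11] steps>= 0.6
```

View pics/s7c.png

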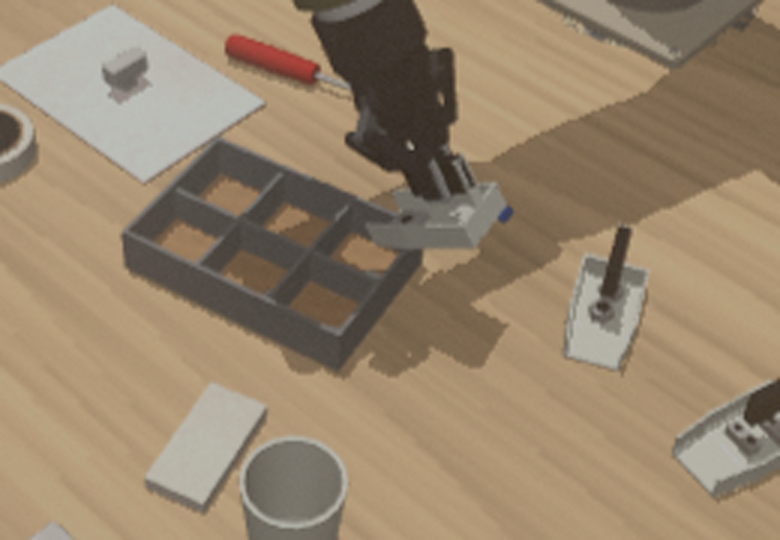

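>>> {"name": "drive_tool", "arguments": {"moves": [1,0,0.6,0,0,0,1.1,0,0.6,0,0,0,0,0,0,0,0,0,-0.64,0,0.28,0,5,0,-0.64,0,0.28,0,5,0,-0.64,0,0.28,0,5,0,-0.64,0,0.28,0,5,0,-0.64,0,0.28,0,5,0,0,0,0,0,0,0,0,0,0,0,0,0,0,0,0,0,0,0,0,0,0,0,0,0,0,0,0,0,0,0]}}

```text
time: 21.35
tool_pos: [529.5, 107.7, 122.8]
tcp_rot: [179.8, 35.1, 101.9]
ft_force: [0.4, -0.6, -1.5]
finger_gap: 11.2
```

Run:
```python
from h import *
show(); u=-ey; lip=CELL['plate']-20*u; p,Q=panpose([*lip,42],55,-78,(-23,32.4)); print(p); rel(p,Q);d=snap('scene','s8')
cv2.imwrite('pics/s8c.png',cv2.resize(d['image'][150:330,180:440,::-1],None,fx=3,fy=3,interpolation=cv2.INTER_CUBIC));snap('wrist','w12')
```

```text
t 21.35 pos [529.5 107.7 122.8] x [-0.169  0.8   -0.575] y [0.978 0.209 0.002] yaw y 12.05 gap 11.2 F [ 0.4 -0.6 -1.5] q [-22.1  25.7  92.8  43.2  97.4 -42.9]
[529.06538048 104.55191913 120.38197577]
t 21.35 shift cm [-0.11 -0.11  0.37] | 0.4 rot [ 0.14  0.09 -0.04] steps>= 0.1
```

View pics/s8c.png

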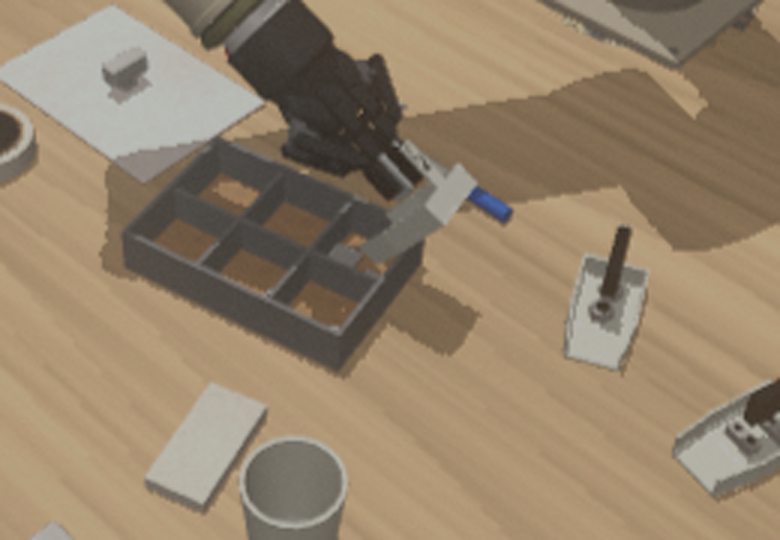

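View pics/w12.png

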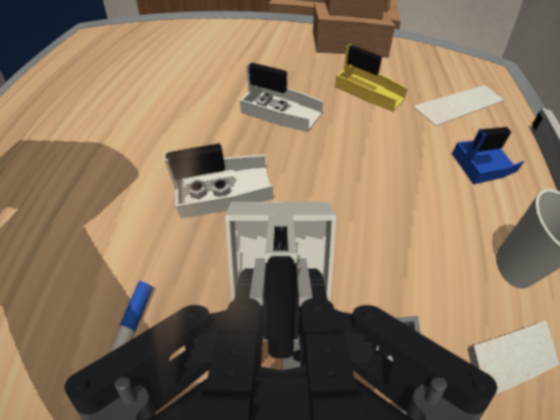

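>>> {"name": "drive_tool", "arguments": {"moves": [-0.5,0,0.22,0,4,0,-0.5,0,0.22,0,4,0,0,0,0,0,0,0,0,0,0,0,0,0,0,0,0,0,0,0,0,0,0,0,0,0]}}

```text
time: 21.95
tool_pos: [531.9, 96.6, 124.3]
tcp_rot: [179.9, 27.1, 101.9]
ft_force: [-1.1, 0.5, -0.7]
finger_gap: 11.2
```

Run:
```python
from h import *
show(); d=snap('scene','s9')
cv2.imwrite('pics/s9c.png',cv2.resize(d['image'][190:270,240:340,::-1],None,fx=7,fy=7,interpolation=cv2.INTER_CUBIC))
d=snap('top');cv2.imwrite('pics/t9c.png',cv2.resize(d['image'][160:260,200:340,::-1],None,fx=5,fy=5,interpolation=cv2.INTER_CUBIC))
```

```text
t 21.95 pos [531.9  96.6 124.3] x [-0.184  0.871 -0.456] y [0.978 0.208 0.002] yaw y 11.98 gap 11.2 F [-1.1  0.5 -0.7] q [-24.9  32.   89.3  46.9 102.6 -45.6]
```

View pics/s9c.png

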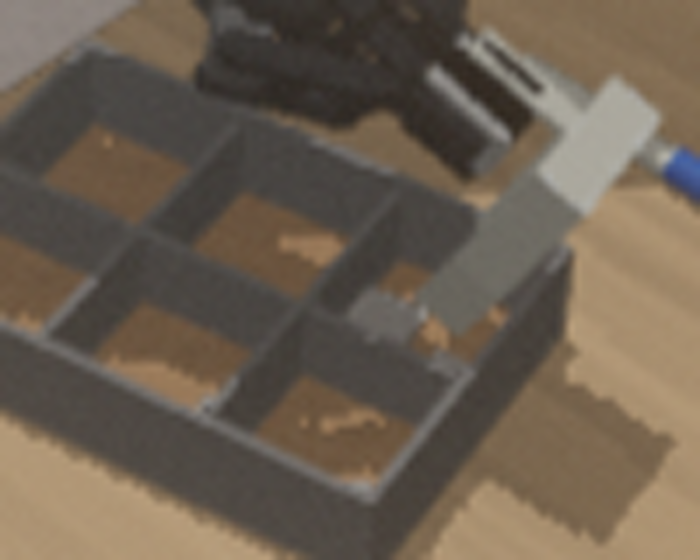

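View pics/t9c.png

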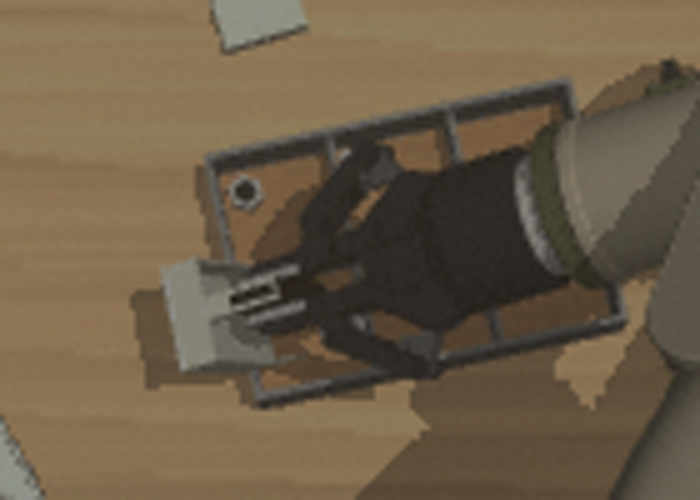

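>>> {"name": "drive_tool", "arguments": {"moves": [-0.5,0,-1,0,0,0,-0.9,0,-1.8,0,0,0,-0.9,0,-1.8,0,0,0,-0.9,0,-1.8,0,0,0,0,0,0,0,0,0]}}

```text
time: 22.47
tool_pos: [533.2, 96.4, 200.3]
tcp_rot: [179.5, 27.2, 101.8]
ft_force: [0.8, -0.5, -0.8]
finger_gap: 10.8
```

Run:
```python
from h import *
show(); d=snap('scene','s10')
cv2.imwrite('pics/s10c.png',cv2.resize(d['image'][190:270,240:340,::-1],None,fx=7,fy=7,interpolation=cv2.INTER_CUBIC))
snap('wrist','w13')
```

```text
t 22.47 pos [533.2  96.4 200.3] x [-0.181  0.871 -0.457] y [0.978 0.208 0.007] yaw y 11.98 gap 10.8 F [ 0.8 -0.5 -0.8] q [-24.9  25.4  89.   48.4 107.1 -40.6]
```

View pics/s10c.png

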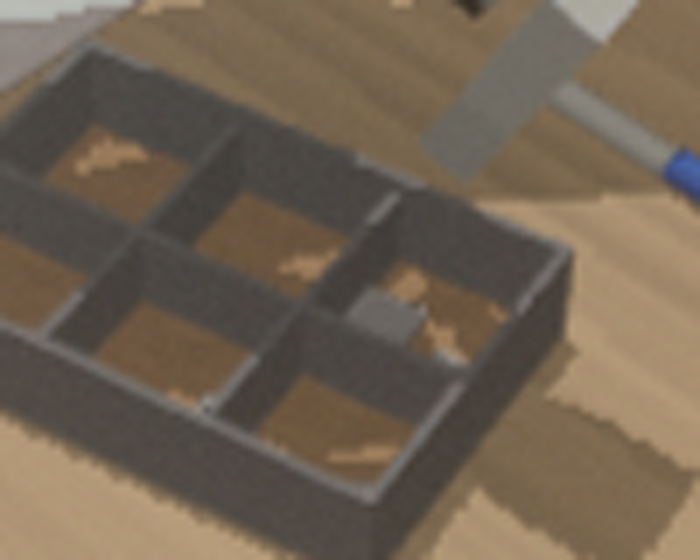

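View pics/w13.png

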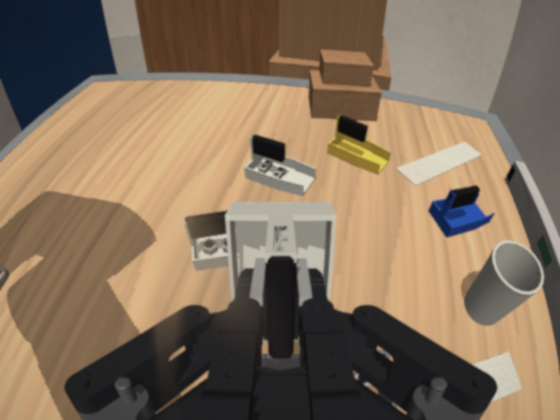

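>>> {"name": "drive_tool", "arguments": {"moves": [0,0,0,0,-7,0,0,0,0,0,-7,0,0,0,0,0,-7,0,0,0,0,0,-7,0,0,0,0,0,-7,0,0,0,0,0,-7,0,0,0,0,0,-7,0,0,0,0,0,-7,0,0,0,0,0,-7,0,0,0,0,-7,0,0,0,0,0,-7,0,0,0,0,0,-7,0,0,0,0,0,-7,0,0,0,0,0,-7,0,0,0,0,0,-7,0,0,0,0,0,-7,0,0,0,0,0,-7,0,0,0,0,0,-7,0,0,0,0,0,-6,0,0,0,0,0,0,0,0]}}

```text
time: 24.23
tool_pos: [530.5, 96.8, 193.6]
tcp_rot: [176.7, 89.9, 168.0]
ft_force: [0.3, 0.4, -0.8]
finger_gap: 11.2
```

Run:
```python
from h import *
show(); rel([575.4,271.9,130],down(81)); d=snap('scene','s11')
```

```text
t 24.23 pos [530.5  96.8 193.6] x [-0.002  0.    -1.   ] y [0.152 0.988 0.   ] yaw y 81.25 gap 11.2 F [ 0.3  0.4 -0.8] q [  4.9  -0.7  97.7   0.   83.1 -76.4]
t 24.23 shift cm [ 6.36 17.99  1.79] | 19.17 rot [ 0.25 -0.12 -0.01] steps>= 4.6
```

View pics/s11.png

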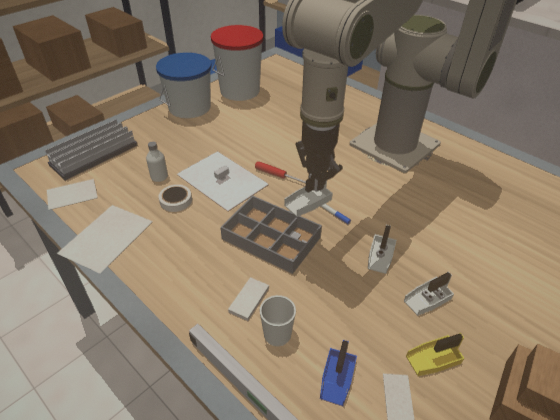

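>>> {"name": "drive_tool", "arguments": {"moves": [0,2,0.2,0,0,0,0,4,0.4,0,0,0,0,4,0.4,0,0,0,0,4,0.4,0,0,0,0,4,0.4,0,0,0,3,0,0,0,0,0,4,0,0,0,0,0,4,0,0,0,0,0,3,0,0,0,0,0,1.2,0,0,0,0,0,0,0,0,0,0,0,0,0,0,0,0,0]}}

```text
time: 25.28
tool_pos: [577.5, 271.7, 43.5]
tcp_rot: [130.5, 90.0, 121.3]
ft_force: [-0.5, 0.1, -1.0]
finger_gap: 10.9
```

Run:
```python
from h import *
show(); rel([575.4,271.9,32.4],down(81))
```

```text
t 25.28 pos [577.5 271.7  43.5] x [-0.  0. -1.] y [0.159 0.987 0.   ] yaw y 80.85 gap 10.9 F [-0.5  0.1 -1. ] q [ 20.6  22.2  88.3   0.   69.5 -60.3]
t 25.28 shift cm [ 1.11 -0.02 -0.21] | 1.13 rot [-0.15 -0.02 -0.02] steps>= 0.3
```

>>> {"name": "drive_tool", "arguments": {"moves": [0.5,0,0,0,0,0,0.3,0,0,0,0,0,0.2,0,0,0,0,0,0.1,0,0,0,0,0,0,0,0,0,0,0,0,0,0,0,0,0]}}

```text
time: 25.78
tool_pos: [577.8, 271.9, 32.7]
tcp_rot: [52.0, 89.9, 42.9]
ft_force: [-0.3, 0.5, -1.2]
finger_gap: 11.4
```

Release and rise.

>>> {"name": "drive_tool", "arguments": {"moves": [0,0,0,0,0,0,0,0,0,0,0,0,0,0,0,0,0,0,0,0,0,0,0,0,-1,0,0,0,0,0,-2,0,0,0,0,0,-4,0,0,0,0,0,-4,0,0,0,0,0,-4,0,0,0,0,0,0,0,0,0,0,0], "hand": 5}}

```text
time: 26.62
tool_pos: [582.3, 273.6, 194.5]
tcp_rot: [31.3, 89.0, 22.3]
ft_force: [0.4, 1.0, 2.5]
finger_gap: 50.3
```

Run:
```python
from h import *
show(); d=snap('wrist','w14'); d=snap('scene','s12'); 
cv2.imwrite('pics/s12c.png',cv2.resize(d['image'][190:330,220:480,::-1],None,fx=3,fy=3,interpolation=cv2.INTER_CUBIC))
rel([437+3-20.2+0-0,0,0],down(113))
```

```text
t 26.62 pos [582.3 273.6 194.5] x [ 0.015  0.006 -1.   ] y [0.157 0.988 0.009] yaw y 80.96 gap 50.3 F [0.4 1.  2.5] q [ 20.6  14.2  81.5   0.   83.3 -60.4]
t 26.72 shift cm [ 18.47 -29.5  -11.6 ] | 36.69 rot [-32.05   0.43  -0.13] steps>= 8.8
```

View pics/w14.png

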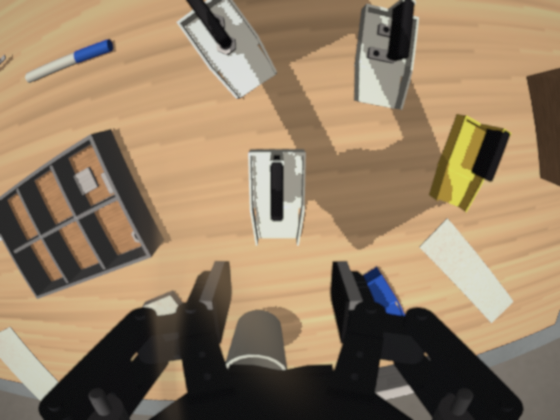

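View pics/s12c.png

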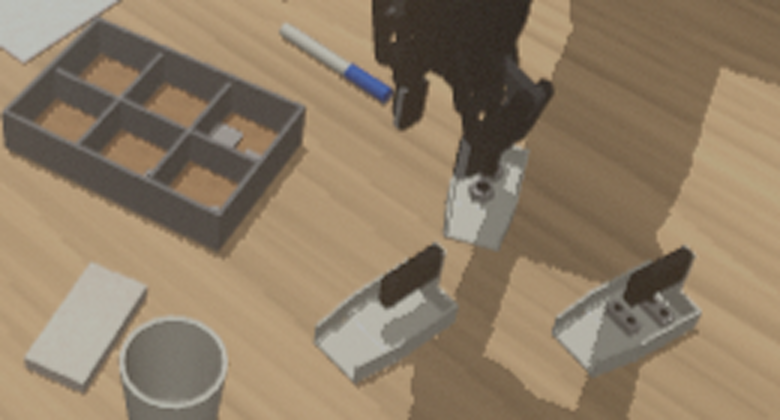

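```bash
cat >> h.py <<'E'
def handle(cx,cy,names=('top','scene')):
    Pt=np.concatenate([pts(load(n)).reshape(-1,3) for n in names])
    B=Pt[(np.hypot(Pt[:,0]-cx,Pt[:,1]-cy)<45)&(Pt[:,2]>36)&(Pt[:,2]<75)]
    (c,s,a)=cv2.minAreaRect(B[:,:2].astype(np.float32)); 
    m=B[:,:2].mean(0);u,ss,v=np.linalg.svd(B[:,:2]-m);d=v[0]*np.sign(v[0][0])
    print('handle',len(B),'rect',np.round(c,1),np.round(s,1),'mean',m.round(1),'yaw',np.degrees(np.arctan2(d[1],d[0])).round(1))
E
python3 - <<'E'
from h import *
snap('top'); handle(420,240,('top',)); handle(451,406,('top',)); handle(451,406,('scene',)); handle(576,273,('scene',))
rel([419.8,240.4,194],down(113.2))
E
```

```text
handle 0 rect [0. 0.] [0. 0.] mean [nan nan] yaw 0.0
handle 0 rect [0. 0.] [0. 0.] mean [nan nan] yaw 0.0
handle 236 rect [449.2 405.4] [12.9 62.3] mean [453.6 406.4] yaw -17.9
handle 245 rect [578.5 272.6] [13.5 57.1] mean [581.7 274.5] yaw -11.1
t 26.77 shift cm [ -1.07  -5.6  -15.13] | 16.17 rot [-32.25   0.17  -0.07] steps>= 4.5h.py:48: RuntimeWarning: Mean of empty slice.
  m=B[:,:2].mean(0);u,ss,v=np.linalg.svd(B[:,:2]-m);d=v[0]*np.sign(v[0][0])
  ret = um.true_divide(
```

>>> {"name": "drive_tool", "arguments": {"moves": [0,-0.6,-1.6,0,0,0,0,-1.25,-3.4,0,0,0,0,-1.25,-3.4,0,0,0,0,-1.25,-3.4,0,0,0,0,-1.25,-3.3,0,0,0,0,0,0,-6.5,0,0,0,0,0,-6.5,0,0,0,0,0,-6.5,0,0,0,0,0,-6.5,0,0,0,0,0,-6.2,0,0,3,0,0,0,0,0,3,0,0,0,0,0,1,0,0,0,0,0,0,0,0,0,0,0,0,0,0,0,0,0]}}

```text
time: 28.02
tool_pos: [418.6, 239.8, 111.3]
tcp_rot: [169.9, 89.9, -167.0]
ft_force: [0.5, -0.6, -0.1]
finger_gap: 50.1
```

Run:
```python
from h import *
show(); d=snap('wrist','w15');rel([419.8,240.4,34],down(113.2))
```

```text
t 28.02 pos [418.6 239.8 111.3] x [-0.002 -0.001 -1.   ] y [-0.393  0.92   0.   ] yaw y 113.14 gap 50.1 F [ 0.5 -0.6 -0.1] q [ 23.7  -5.5 111.2   0.   74.4 -89.5]
t 28.07 shift cm [7.88 0.   0.01] | 7.88 rot [-0.06  0.03 -0.03] steps>= 1.9
```

View pics/w15.png

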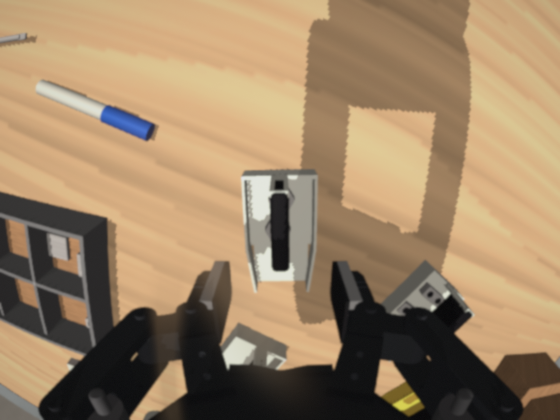

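>>> {"name": "drive_tool", "arguments": {"moves": [2,-0.1,0,0,0,0,3,-0.1,0,0,0,0,2,0,0,0,0,0,0.6,0,0,0,0,0,0,0,0,0,0,0,0,0,0,0,0,0,0,0,0,0,0,0]}}

```text
time: 28.65
tool_pos: [422.1, 239.2, 38.5]
tcp_rot: [6.3, 89.8, 29.5]
ft_force: [0.5, 0.5, -0.2]
finger_gap: 49.9
```

Run:
```python
from h import *
show(); d=snap('wrist','w16');rel([419.8,240.4,33],down(113.2))
```

```text
t 28.65 pos [422.1 239.2  38.5] x [ 0.004  0.002 -1.   ] y [-0.393  0.919  0.   ] yaw y 113.15 gap 49.9 F [ 0.5  0.5 -0.2] q [ 23.5   0.3 114.    0.   65.5 -89.7]
t 28.7 shift cm [ 0.54  0.2  -0.17] | 0.6 rot [-0.05  0.25 -0.03] steps>= 0.1
```

View pics/w16.png

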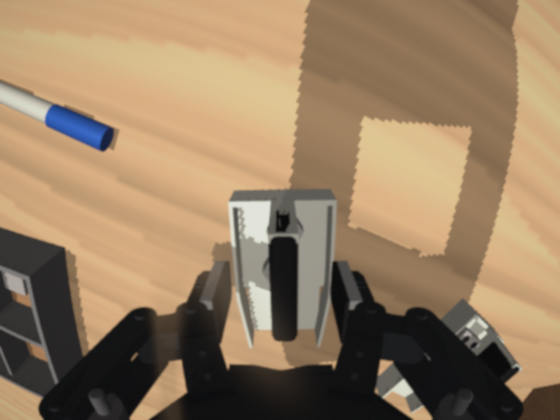

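>>> {"name": "drive_tool", "arguments": {"moves": [0.5,0.1,-0.1,0,0,0,0,0,0,0,0,0,0,0,0,0,0,0]}}

```text
time: 28.95
tool_pos: [419.0, 239.0, 31.3]
tcp_rot: [30.5, 89.9, 53.6]
ft_force: [0.7, 0.7, 0.5]
finger_gap: 50.1
```

>>> {"name": "drive_tool", "arguments": {"moves": [0,0,0,0,0,0,0,0,0,0,0,0,0,0,0,0,0,0,0,0,0,0,0,0,0,0,0,0,0,0,0,0,0,0,0,0,0,0,0,0,0,0], "hand": 0}}

```text
time: 29.53
tool_pos: [419.2, 239.0, 31.3]
tcp_rot: [29.7, 89.9, 52.8]
ft_force: [-0.6, -0.3, 1.4]
finger_gap: 11.1
```

Run:
```python
from h import *
show()
```

```text
t 29.53 pos [419.2 239.   31.3] x [ 0.001  0.001 -1.   ] y [-0.393  0.92   0.   ] yaw y 113.14 gap 11.1 F [-0.6 -0.3  1.4] q [ 23.6   0.7 114.4   0.   64.8 -89.6]
```

>>> {"name": "drive_tool", "arguments": {"moves": [-0.5,0,0,0,0,0,-1,0,0,0,0,0,-2,0,0,0,0,0,-3,0,0,0,0,0,-3,0,0,0,0,0,-2.5,0,0,0,0,0,-1.5,0,0,0,0,0,-0.5,-0.6,0.6,0,0,0,0,-1.2,1.2,0,0,0,0,-1.8,1.9,0,0,0,0,-1.8,1.9,0,0,0,0,-1.8,1.9,0,0,0,0,-1.8,1.9,0,0,0,0,-1.8,1.8,0,0,0,0,-1.1,1.1,0,0,0,0,-0.5,0.5,0,0,0,0,0,0,0,0,0]}}

```text
time: 30.95
tool_pos: [586.2, 174.0, 170.2]
tcp_rot: [143.5, 90.0, 166.6]
ft_force: [0.3, 0.0, -0.9]
finger_gap: 11.5
```

Run:
```python
from h import *
show(); d=snap('scene','s13')
cv2.imwrite('pics/s13c.png',cv2.resize(d['image'][150:330,200:480,::-1],None,fx=2.8,fy=2.8,interpolation=cv2.INTER_CUBIC))
```

```text
t 30.95 pos [586.2 174.  170.2] x [-0.001  0.    -1.   ] y [-0.392  0.92   0.001] yaw y 113.06 gap 11.5 F [ 0.3  0.  -0.9] q [  11.7   11.3   87.5    0.    81.3 -101.3]
```

View pics/s13c.png

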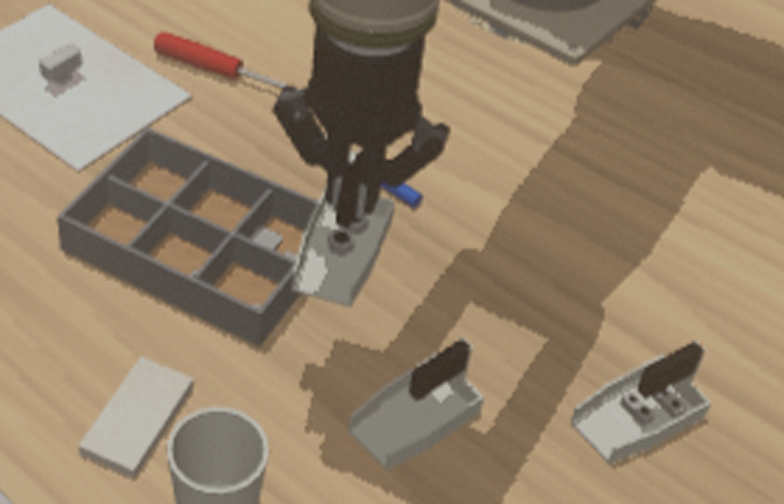

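>>> {"name": "drive_tool", "arguments": {"moves": [0,0,0,3,0,0,0,0,0,6,0,0,0,0,0,6,0,0,0,0,0,6,0,0,0,0,0,6,0,0,0,0,0,6,0,0,0,0,0,6,0,0,0,0,0,6,0,0,0,0,0,6,0,0,0,0,0,6,0,0,0,0,0,6,0,0,0,0,0,6,0,0,0,0,0,6,0,0,0,0,0,6,0,0,0,0,0,6,0,0,0,0,0,6,0,0,0,0,0,5,0,0,0,0,0,3,0,0,0,0,0,0,0,0,0,0,0,0,0,0]}}

```text
time: 32.67
tool_pos: [584.6, 175.8, 171.1]
tcp_rot: [169.8, 90.0, 92.1]
ft_force: [0.5, 0.1, -2.3]
finger_gap: 11.4
```

Run:
```python
from h import *
show(); u=-ey; lip=CELL['nut']-20*u; p,Q=panpose([*lip,62],0,-78,(-22.5,31.3)); print(p); rel(p,Q)
```

```text
t 32.67 pos [584.6 175.8 171.1] x [-0.     0.001 -1.   ] y [0.977 0.213 0.   ] yaw y 12.31 gap 11.4 F [ 0.5  0.1 -2.3] q [11.9 11.  87.7  0.  81.3 -0.4]
[585.64951627 175.0258943   93.3       ]
t 32.67 shift cm [7.78 0.09 0.1 ] | 7.78 rot [ 0.31 -0.05 -0.01] steps>= 1.9
```

>>> {"name": "drive_tool", "arguments": {"moves": [2,0.1,0.1,0.3,0,0,2.8,0,0,0,0,0,2,0,0,0,0,0,1,0,0,0,0,0,0,0,0,0,0,0,-0.63,0,0.28,0,5,0,-0.63,0,0.28,0,5,0,-0.63,0,0.28,0,5,0,-0.63,0,0.28,0,5,0,-0.63,0,0.28,0,5,0,-0.63,0,0.28,0,5,0,0,0,0,0,0,0,0,0,0,0,0,0]}}

```text
time: 33.75
tool_pos: [592.7, 149.0, 126.9]
tcp_rot: [179.8, 60.1, 101.5]
ft_force: [-0.6, -0.4, -2.0]
finger_gap: 11.1
```

Run:
```python
from h import *
show(); u=-ey; lip=CELL['nut']-20*u; p,Q=panpose([*lip,42],30,-78,(-22.5,31.3)); print(p); rel(p,Q);d=snap('scene','s14')
cv2.imwrite('pics/s14c.png',cv2.resize(d['image'][150:330,180:440,::-1],None,fx=3,fy=3,interpolation=cv2.INTER_CUBIC))
```

```text
t 33.75 pos [592.7 149.  126.9] x [-0.1    0.489 -0.867] y [0.979 0.203 0.002] yaw y 11.74 gap 11.1 F [-0.6 -0.4 -2. ] q [ -7.3  18.7  88.8  28.3  83.9 -25. ]
[590.92281338 150.21698193 105.35659514]
t 33.75 shift cm [ 1.95 -0.16  0.94] | 2.17 rot [-0.17  0.07 -0.23] steps>= 0.5
```

View pics/s14c.png

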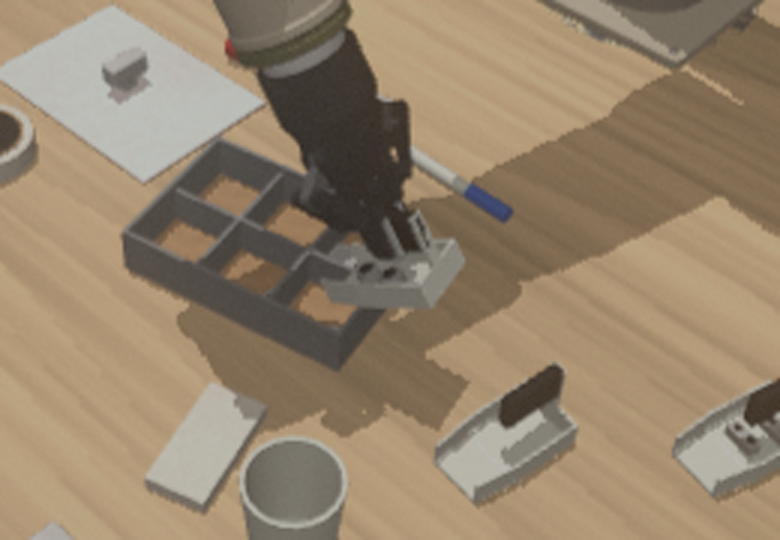

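>>> {"name": "drive_tool", "arguments": {"moves": [1,-0.1,0.5,0,0,0,1,-0.1,0.5,0,0,0,0,0,0,0,0,0,-0.63,0,0.28,0,5,0,-0.63,0,0.28,0,5,0,-0.63,0,0.28,0,5,0,-0.63,0,0.28,0,5,0,-0.63,0,0.28,0,5,0,0,0,0,0,0,0,0,0,0,0,0,0,-0.5,0,0.22,0,4,0,0,0,0,0,0,0,0,0,0,0,0,0,0,0,0,0,0,0]}}

```text
time: 34.97
tool_pos: [597.0, 117.1, 120.3]
tcp_rot: [179.9, 31.1, 101.9]
ft_force: [-0.9, -0.2, -1.4]
finger_gap: 11.5
```

Run:
```python
from h import *
show(); u=-ey; lip=CELL['nut']-20*u; p,Q=panpose([*lip,42],59,-78,(-22.5,31.3)); print(p); rel(p,Q);d=snap('scene','s15')
cv2.imwrite('pics/s15c.png',cv2.resize(d['image'][150:330,180:440,::-1],None,fx=3,fy=3,interpolation=cv2.INTER_CUBIC))
```

```text
t 34.97 pos [597.  117.1 120.3] x [-0.176  0.838 -0.517] y [0.978 0.207 0.001] yaw y 11.92 gap 11.5 F [-0.9 -0.2 -1.4] q [-20.2  36.6  80.3  47.4  99.8 -40. ]
[598.53776989 114.39142826 120.26532105]
t 34.97 shift cm [-0.26  0.1   0.16] | 0.32 rot [ 0.03  0.14 -0.11] steps>= 0.1
```

View pics/s15c.png

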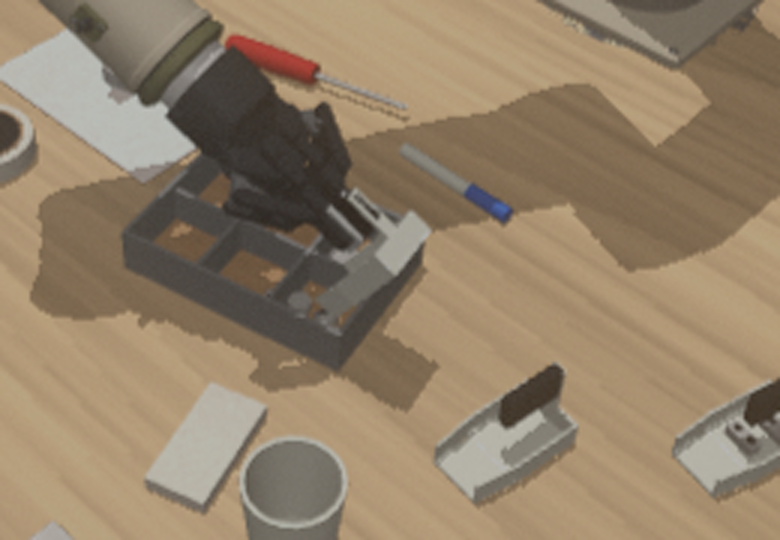

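>>> {"name": "drive_tool", "arguments": {"moves": [-0.5,0,-0.8,0,0,0,-1.1,0,-1.9,0,0,0,-1.1,0,-1.9,0,0,0,-1.1,0,-1.9,0,0,0,0,0,0,0,0,0]}}

```text
time: 35.43
tool_pos: [598.8, 117.1, 201.6]
tcp_rot: [179.4, 31.2, 101.6]
ft_force: [-0.0, -0.7, -0.4]
finger_gap: 11.3
```

Run:
```python
from h import *
show(); d=snap('scene','s16')
cv2.imwrite('pics/s16c.png',cv2.resize(d['image'][190:270,240:340,::-1],None,fx=7,fy=7,interpolation=cv2.INTER_CUBIC))
```

```text
t 35.43 pos [598.8 117.1 201.6] x [-0.172  0.838 -0.518] y [0.978 0.206 0.009] yaw y 11.9 gap 11.3 F [-0.  -0.7 -0.4] q [-20.2  30.3  79.5  48.6 104.3 -35. ]
```

View pics/s16c.png

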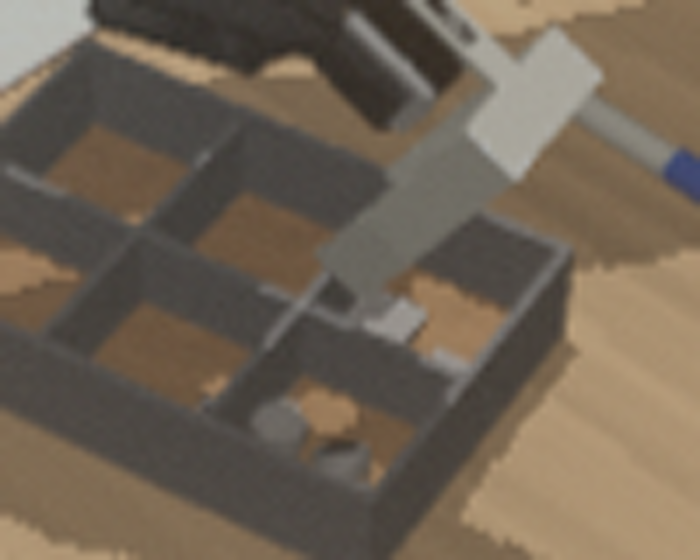

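>>> {"name": "drive_tool", "arguments": {"moves": [0,0,0,0,-7,0,0,0,0,0,-7,0,0,0,0,0,-7,0,0,0,0,0,-7,0,0,0,0,0,-7,0,0,0,0,0,-7,0,0,0,0,0,-7,0,0,0,0,0,-7,0,0,0,0,0,-3,0,0,0,0,-7,0,0,0,0,0,-7,0,0,0,0,0,-7,0,0,0,0,0,-7,0,0,0,0,0,-7,0,0,0,0,0,-7,0,0,0,0,0,-7,0,0,0,0,0,-7,0,0,0,0,0,-7,0,0,0,0,0,-7,0,0,0,0,0,-7,0,0]}}

```text
time: 37.15
tool_pos: [596.0, 117.3, 194.3]
tcp_rot: [148.6, 90.0, 147.8]
ft_force: [-0.4, -0.7, -2.2]
finger_gap: 11.3
```

>>> {"name": "drive_tool", "arguments": {"moves": [0,0,0,-7,0,0,0,0,0,-7,0,0,0,0,0,-7,0,0,0,0,0,-3,0,0,0,0,0,0,0,0,0,0,0,0,0,0]}}

```text
time: 37.65
tool_pos: [596.2, 117.2, 194.6]
tcp_rot: [92.4, 90.0, 115.1]
ft_force: [-0.2, -0.2, -1.2]
finger_gap: 11.6
```

Run:
```python
from h import *
show(); rel([419.2,239,150],down(113.1)); d=snap('scene','s17')
cv2.imwrite('pics/s17c.png',cv2.resize(d['image'][190:330,220:480,::-1],None,fx=3,fy=3,interpolation=cv2.INTER_CUBIC))
```

```text
t 37.65 pos [596.2 117.2 194.6] x [-0.     0.001 -1.   ] y [-0.387  0.922  0.001] yaw y 112.75 gap 11.6 F [-0.2 -0.2 -1.2] q [   6.3    9.7   86.6    0.    83.7 -106.5]
t 37.65 shift cm [  4.47  18.07 -11.61] | 21.94 rot [-0.35 -0.   -0.03] steps>= 5.3
```

View pics/s17c.png

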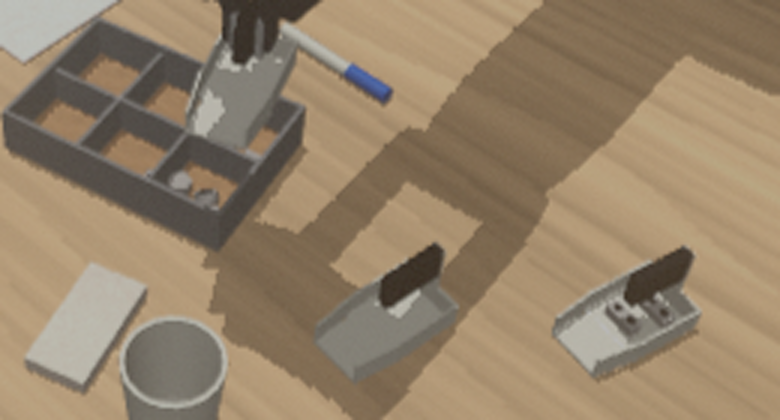

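>>> {"name": "drive_tool", "arguments": {"moves": [0,1.5,-0.95,-0.3,0,0,0,3.3,-2.15,0,0,0,0,3.3,-2.1,0,0,0,0,3.3,-2.1,0,0,0,0,3.3,-2.1,0,0,0,0,3.3,-2.1,0,0,0,3,0,0,0,0,0,4,0,0,0,0,0,4,0,0,0,0,0,3,0,0,0,0,0,1.4,0,0,0,0,0,0,0,0,0,0,0,0,0,0,0,0,0,0,0,0,0,0,0]}}

```text
time: 38.87
tool_pos: [421.4, 238.0, 42.7]
tcp_rot: [9.3, 89.8, 32.4]
ft_force: [0.6, 0.4, -0.8]
finger_gap: 11.4
```

Run:
```python
from h import *
show(); rel([419.2,239,31.3],down(113.1))
```

```text
t 38.87 pos [421.4 238.   42.7] x [ 0.003  0.002 -1.   ] y [-0.392  0.92   0.   ] yaw y 113.1 gap 11.4 F [ 0.6  0.4 -0.8] q [ 23.4  -0.2 114.    0.   66.  -89.7]
t 38.87 shift cm [ 1.14  0.17 -0.17] | 1.17 rot [-0.    0.17 -0.03] steps>= 0.3
```

>>> {"name": "drive_tool", "arguments": {"moves": [0.4,0,0,0,0,0,0.3,0,0,0,0,0,0.2,0,0,0,0,0,0.1,0,0,0,0,0,0,0,0,0,0,0,0,0,0,0,0,0]}}

```text
time: 39.37
tool_pos: [420.6, 237.7, 31.5]
tcp_rot: [17.6, 89.9, 40.7]
ft_force: [0.4, -0.3, 1.7]
finger_gap: 11.3
```

>>> {"name": "drive_tool", "arguments": {"moves": [0,0,0,0,0,0,0,0,0,0,0,0,0,0,0,0,0,0,0,0,0,0,0,0,-1,0,0,0,0,0,-2,0,0,0,0,0,-4,0,0,0,0,0,-4,0,0,0,0,0,-4,0,0,0,0,0,-3,0,0,0,0,0,0,0,0,0,0,0,0,0,0,0,0,0], "hand": 5}}

```text
time: 40.37
tool_pos: [421.7, 238.1, 214.6]
tcp_rot: [4.0, 89.6, 27.1]
ft_force: [0.0, 0.1, -0.1]
finger_gap: 50.1
```

Run:
```python
from h import *
show(); d=snap('wrist','w17'); d=snap('scene','s18'); 
cv2.imwrite('pics/s18c.png',cv2.resize(d['image'][190:330,220:480,::-1],None,fx=3,fy=3,interpolation=cv2.INTER_CUBIC))
handle(451,406,('scene',))
rel([450.8,405.8,211],down(73.9))
```

```text
t 40.37 pos [421.7 238.1 214.6] x [ 0.006  0.003 -1.   ] y [-0.393  0.919  0.   ] yaw y 113.15 gap 50.1 F [ 0.   0.1 -0.1] q [ 23.4 -10.7 104.8   0.   85.5 -89.8]
handle 239 rect [449.  405.5] [12.7 59.7] mean [453.4 406.4] yaw -18.0
t 40.47 shift cm [-0.02 14.28  9.48] | 17.14 rot [ 3.924e+01 -1.000e-02 -3.000e-02] steps>= 5.5
```

View pics/w17.png

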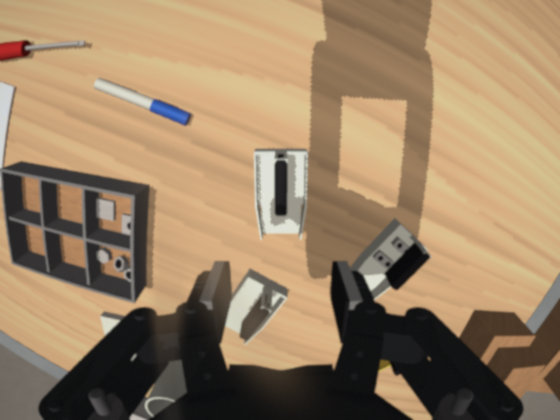

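View pics/s18c.png

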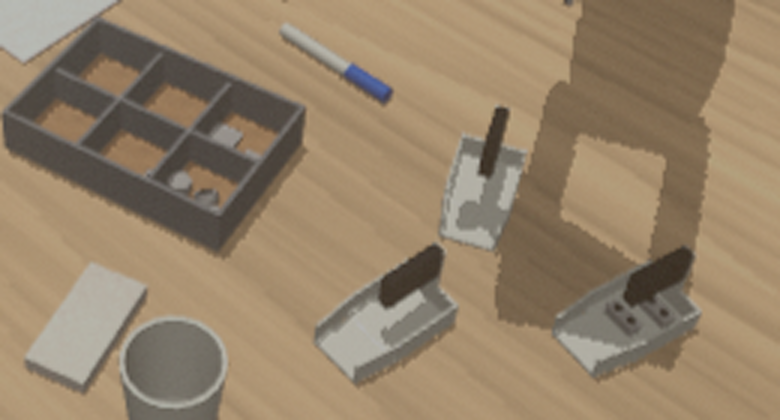

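>>> {"name": "drive_tool", "arguments": {"moves": [0,1.5,1,0,0,0,0,3.2,2.1,0,0,0,0,3.2,2.1,0,0,0,0,3.2,2.1,0,0,0,0,3.2,2.2,0,0,0,0,0,0,6.5,0,0,0,0,0,6.5,0,0,0,0,0,6.5,0,0,0,0,0,6.5,0,0,0,0,0,6.5,0,0,0,0,0,6.7,0,0,4,0,0,0,0,0,4,0,0,0,0,0,2,0,0,0,0,0,0,0,0,0,0,0,0,0,0,0,0,0]}}

```text
time: 41.8
tool_pos: [449.4, 404.9, 108.3]
tcp_rot: [-130.0, 89.7, -146.0]
ft_force: [-0.7, -0.1, 1.1]
finger_gap: 50.0
```

Run:
```python
from h import *
show(); d=snap('wrist','w18');rel([450.8,405.8,33],down(73.9))
```

```text
t 41.8 pos [449.4 404.9 108.3] x [-0.005 -0.003 -1.   ] y [ 0.276  0.961 -0.004] yaw y 73.95 gap 50.0 F [-0.7 -0.1  1.1] q [ 37.1  13.6  91.6   0.   75.2 -36.8]
t 41.85 shift cm [ 7.79 -0.02 -0.  ] | 7.79 rot [ 0.05 -0.05  0.03] steps>= 1.9
```

View pics/w18.png

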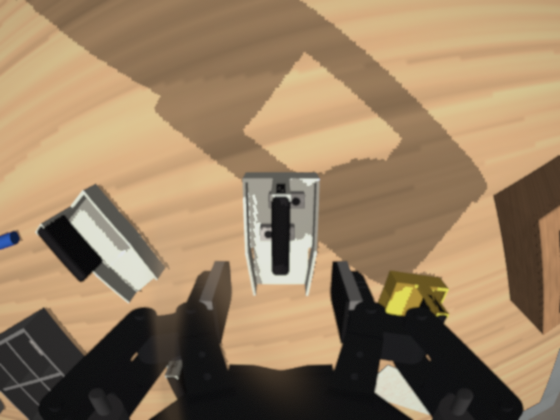

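>>> {"name": "drive_tool", "arguments": {"moves": [2,0,0,0,0,0,3,0,0,0,0,0,2,0,0,0,0,0,0.5,0,0,0,0,0,0,0,0,0,0,0,0,0,0,0,0,0,0,0,0,0,0,0]}}

```text
time: 42.43
tool_pos: [453.1, 407.7, 39.2]
tcp_rot: [56.6, 89.7, 40.5]
ft_force: [-0.7, 1.4, 0.0]
finger_gap: 50.0
```

Run:
```python
from h import *
show(); d=snap('wrist','w19');rel([450.8,405.8,33],down(73.9))
```

```text
t 42.43 pos [453.1 407.7  39.2] x [ 0.004  0.003 -1.   ] y [0.277 0.961 0.004] yaw y 73.95 gap 50.0 F [-0.7  1.4  0. ] q [ 37.1  18.2  93.8   0.   67.7 -36.8]
t 42.48 shift cm [ 0.6  -0.24 -0.17] | 0.67 rot [ 0.05  0.16 -0.24] steps>= 0.2
```

View pics/w19.png

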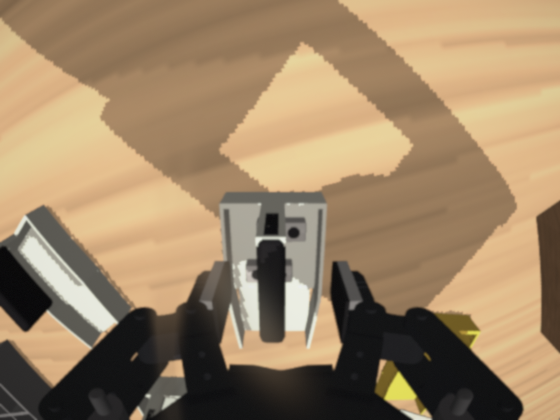

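>>> {"name": "drive_tool", "arguments": {"moves": [0.5,-0.25,-0.1,0,0,0,0,0,0,0,0,0,0,0,0,0,0,0]}}

```text
time: 42.73
tool_pos: [449.6, 404.1, 31.3]
tcp_rot: [76.0, 90.0, 59.9]
ft_force: [-0.8, 0.1, -1.3]
finger_gap: 50.3
```

>>> {"name": "drive_tool", "arguments": {"moves": [0,0,0,0,0,0,0,0,0,0,0,0,0,0,0,0,0,0,0,0,0,0,0,0,0,0,0,0,0,0,0,0,0,0,0,0,0,0,0,0,0,0], "hand": 0}}

```text
time: 43.32
tool_pos: [449.9, 404.5, 31.5]
tcp_rot: [66.5, 89.9, 50.5]
ft_force: [0.2, 0.8, 1.8]
finger_gap: 11.4
```

Run:
```python
from h import *
show();d=snap('wrist','w20')
```

```text
t 43.32 pos [449.9 404.5  31.5] x [ 0.001  0.001 -1.   ] y [0.277 0.961 0.001] yaw y 73.95 gap 11.4 F [0.2 0.8 1.8] q [ 37.1  18.4  94.5   0.   67.  -36.9]
```

View pics/w20.png

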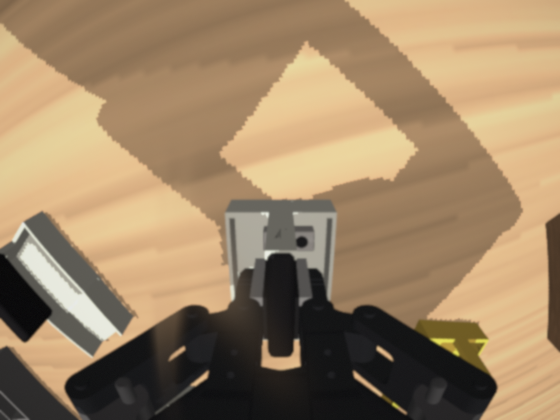

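>>> {"name": "drive_tool", "arguments": {"moves": [-0.5,0,0,0,0,0,-1,0,0,0,0,0,-2,0,0,0,0,0,-3,0,0,0,0,0,-3,0,0,0,0,0,-2.5,0,0,0,0,0,-1.5,0,0,0,0,0,-0.5,0,0,0,0,0,0,-0.7,0.6,0,0,0,0,-1.4,1.3,0,0,0,0,-2.1,1.9,0,0,0,0,-2.1,1.9,0,0,0,0,-2.1,1.9,0,0,0,0,-2.1,1.9,0,0,0,0,-2.1,1.9,0,0,0,0,-2.1,1.9,0,0,0,0,-2.1,1.9,0,0,0,0,-2.1,1.9,0,0,0,0,-2.1,1.9,0,0,0,0,-1.4,1.4,0,0,0]}}

```text
time: 45.03
tool_pos: [583.2, 129.1, 168.8]
tcp_rot: [-150.1, 89.8, -166.3]
ft_force: [-0.3, -0.3, -0.6]
finger_gap: 11.6
```

>>> {"name": "drive_tool", "arguments": {"moves": [0,-1.2,1.2,3,0,0,0,-0.7,0.7,6,0,0,0,0,0,6,0,0,0,0,0,6,0,0,0,0,0,6,0,0,0,0,0,6,0,0,0,0,0,6,0,0,0,0,0,6,0,0,0,0,0,6,0,0,0,0,0,5,0,0,0,0,0,4,0,0,0,0,0,2,0,0,0,0,0,0,0,0,0,0,0,0,0,0]}}

```text
time: 46.2
tool_pos: [595.3, 108.0, 169.3]
tcp_rot: [-108.4, 89.9, 173.6]
ft_force: [0.1, -0.6, -1.9]
finger_gap: 11.0
```

Run:
```python
from h import *
show(); u=-ey; lip=CELL['bar']-20*u; p,Q=panpose([*lip,62],0,-78,(-22.5,31.5)); print(p); rel(p,Q);d=snap('scene','s19')
cv2.imwrite('pics/s19c.png',cv2.resize(d['image'][150:330,180:440,::-1],None,fx=3,fy=3,interpolation=cv2.INTER_CUBIC))
```

```text
t 46.2 pos [595.3 108.  169.3] x [-0.002  0.    -1.   ] y [ 0.978  0.208 -0.002] yaw y 12.0 gap 11.0 F [ 0.1 -0.6 -1.9] q [ 5.4 10.4 88.6  0.  81.2 -6.6]
[600.20333463 106.55556225  93.5       ]
t 46.2 shift cm [7.58 0.47 0.25] | 7.6 rot [ 0.   -0.04  0.13] steps>= 1.8
```

View pics/s19c.png

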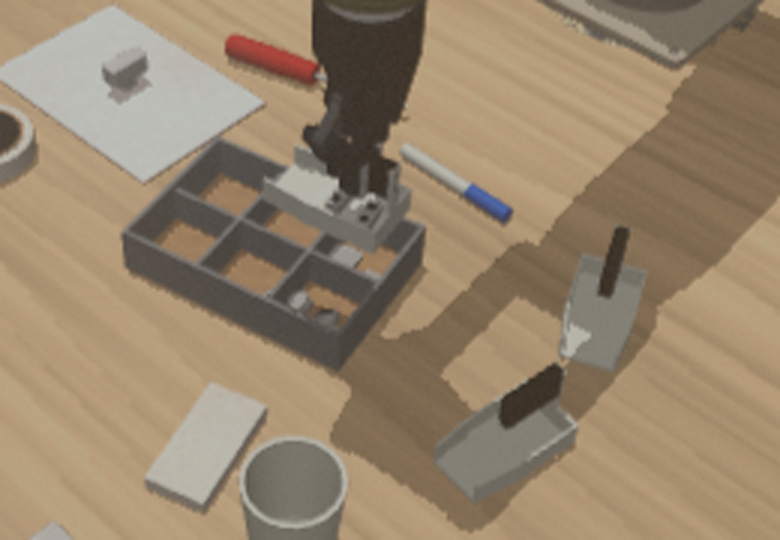

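>>> {"name": "drive_tool", "arguments": {"moves": [2,0.25,0.15,0,0,0,2.6,0.2,0.1,0,0,0,2,0,0,0,0,0,1,0,0,0,0,0,0,0,0,0,0,0,-0.63,0,0.28,0,5,0,-0.63,0,0.28,0,5,0,-0.63,0,0.28,0,5,0,-0.63,0,0.28,0,5,0,-0.63,0,0.28,0,5,0,-0.63,0,0.28,0,5,0,0,0,0,0,0,0,0,0,0,0,0,0]}}

```text
time: 47.33
tool_pos: [607.1, 81.6, 128.5]
tcp_rot: [179.8, 60.1, 101.7]
ft_force: [-0.6, 1.4, -2.2]
finger_gap: 11.5
```

Run:
```python
from h import *
show(); u=-ey; lip=CELL['bar']-20*u; p,Q=panpose([*lip,43],30,-78,(-22.5,31.5)); print(p); rel(p,Q)
```

```text
t 47.33 pos [607.1  81.6 128.5] x [-0.101  0.489 -0.867] y [0.979 0.205 0.001] yaw y 11.82 gap 11.5 F [-0.6  1.4 -2.2] q [-13.   21.7  84.9  27.   87.3 -29.5]
[605.49742291  81.64883512 106.52980022]
t 47.33 shift cm [ 1.92 -0.16  1.07] | 2.2 rot [-0.12  0.06 -0.15] steps>= 0.5
```

>>> {"name": "drive_tool", "arguments": {"moves": [1,-0.1,0.5,0,0,0,0.9,-0.1,0.5,0,0,0,0,0,0,0,0,0,-0.63,0,0.28,0,5,0,-0.63,0,0.28,0,5,0,-0.63,0,0.28,0,5,0,-0.63,0,0.28,0,5,0,-0.63,0,0.28,0,5,0,0,0,0,0,0,0,0,0,0,0,0,0,-0.5,0,0.22,0,4,0,0,0,0,0,0,0,0,0,0,0,0,0,0,0,0,0,0,0]}}

```text
time: 48.5
tool_pos: [611.9, 49.5, 123.3]
tcp_rot: [179.9, 31.2, 102.0]
ft_force: [-0.3, 0.1, -0.4]
finger_gap: 11.3
```

Run:
```python
from h import *
show();d=snap('scene','s20')
cv2.imwrite('pics/s20c.png',cv2.resize(d['image'][180:280,210:350,::-1],None,fx=5.5,fy=5.5,interpolation=cv2.INTER_CUBIC))
```

```text
t 48.5 pos [611.9  49.5 123.3] x [-0.177  0.837 -0.517] y [0.978 0.208 0.002] yaw y 12.02 gap 11.3 F [-0.3  0.1 -0.4] q [-24.8  41.1  73.2  45.1 104.7 -41.1]
```

View pics/s20c.png

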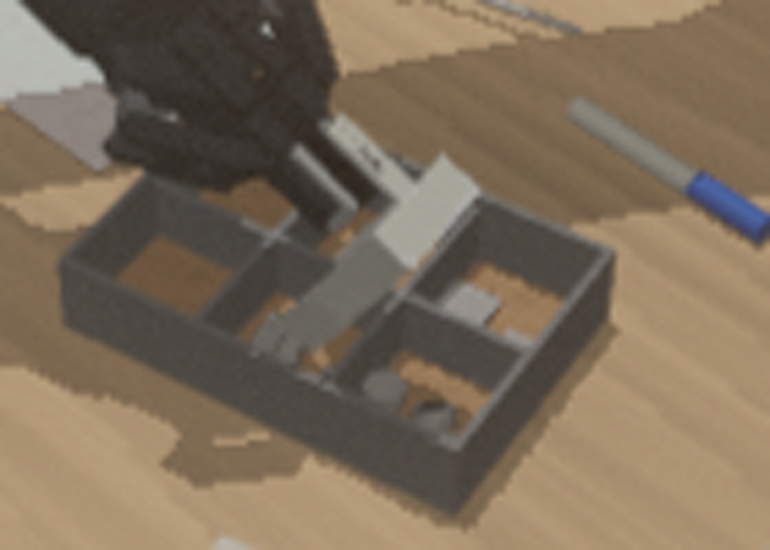

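Bars are in the bar cell. Rise and look.

>>> {"name": "drive_tool", "arguments": {"moves": [-0.5,0,-0.8,0,0,0,-1.1,0,-1.9,0,0,0,-1.1,0,-1.9,0,0,0,-1.1,0,-1.9,0,0,0,0,0,0,0,0,0,0,0,0,0,-7,0,0,0,0,0,-7,0,0,0,0,0,-7,0,0,0,0,0,-7,0,0,0,0,0,-7,0,0,0,0,0,-7,0,0,0,0,0,-7,0,0,0,0,0,-7,0,0,0,0,0,-3,0,0,0,0,0,0,0]}}

```text
time: 49.8
tool_pos: [611.2, 52.6, 199.6]
tcp_rot: [56.6, 89.8, -21.2]
ft_force: [0.3, 0.7, -0.4]
finger_gap: 11.4
```

Run:
```python
from h import *
show();d=snap('scene','s21')
cv2.imwrite('pics/s21c.png',cv2.resize(d['image'][180:280,210:350,::-1],None,fx=5.5,fy=5.5,interpolation=cv2.INTER_CUBIC)); rel([449.9,404.5,150],down(73.95))
```

```text
t 49.8 pos [611.2  52.6 199.6] x [ 0.004 -0.001 -1.   ] y [0.977 0.212 0.003] yaw y 12.23 gap 11.4 F [ 0.3  0.7 -0.4] q [  0.2  10.2  85.5  -0.1  84.  -12. ]
t 49.85 shift cm [  4.91  -8.32 -37.88] | 39.09 rot [-6.178e+01  1.000e-02 -1.400e-01] steps>= 9.4
```

View pics/s21c.png

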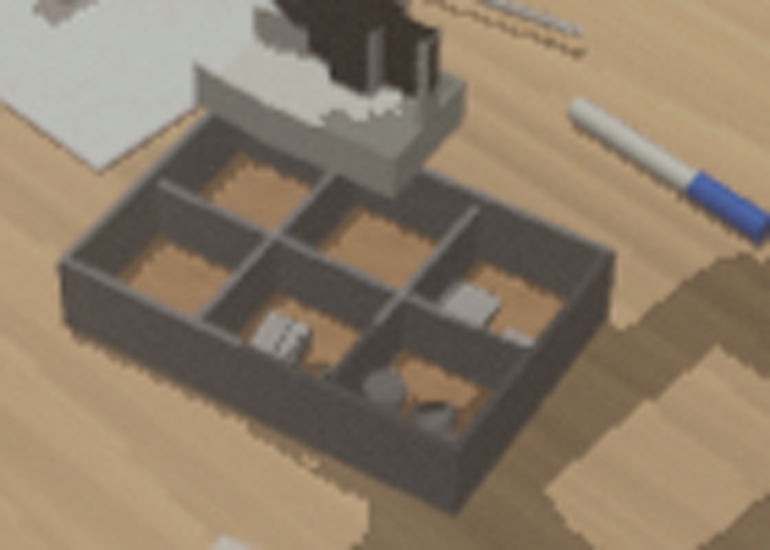

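>>> {"name": "drive_tool", "arguments": {"moves": [0,0,0,-6.9,0,0,0,0,0,-6.9,0,0,0,0,0,-6.9,0,0,0,0,0,-6.9,0,0,0,0,0,-6.9,0,0,0,0,0,-6.9,0,0,0,0,0,-6.9,0,0,0,0,0,-6.9,0,0,0,0,0,-6.6,0,0,0,2.7,-2.3,0,0,0,0,2.7,-2.3,0,0,0,0,2.7,-2.3,0,0,0,0,2.7,-2.3,0,0,0,0,2.7,-2.3,0,0,0,0,2.7,-2.3,0,0,0,0,2.7,-2.3,0,0,0,0,2.7,-2.3,0,0,0,0,2.7,-2.3,0,0,0,0,2.7,-2.3,0,0,0]}}

```text
time: 51.43
tool_pos: [465.7, 373.5, 197.8]
tcp_rot: [143.2, 89.8, 126.8]
ft_force: [0.2, 0.2, -0.8]
finger_gap: 11.4
```

>>> {"name": "drive_tool", "arguments": {"moves": [0,2.4,-2.2,0,0,0,3,0,0,0,0,0,4,0,0,0,0,0,4,0,0,0,0,0,3,0,0,0,0,0,1.6,0,0,0,0,0,0,0,0,0,0,0,0,0,0,0,0,0,0,0,0,0,0,0]}}

```text
time: 52.18
tool_pos: [453.3, 402.5, 43.8]
tcp_rot: [75.4, 89.8, 59.1]
ft_force: [0.0, 0.1, -0.2]
finger_gap: 11.0
```

Run:
```python
from h import *
show();rel([449.9,404.5,31.5],down(73.95)); d=snap('scene','s22')
cv2.imwrite('pics/s22c.png',cv2.resize(d['image'][190:330,220:480,::-1],None,fx=3,fy=3,interpolation=cv2.INTER_CUBIC))
```

```text
t 52.18 pos [453.3 402.5  43.8] x [ 0.002  0.003 -1.   ] y [0.281 0.96  0.003] yaw y 73.67 gap 11.0 F [ 0.   0.1 -0.2] q [ 36.7  17.6  94.1   0.1  68.2 -37. ]
t 52.18 shift cm [ 1.23  0.09 -0.39] | 1.29 rot [-0.28  0.05 -0.17] steps>= 0.3
```

View pics/s22c.png

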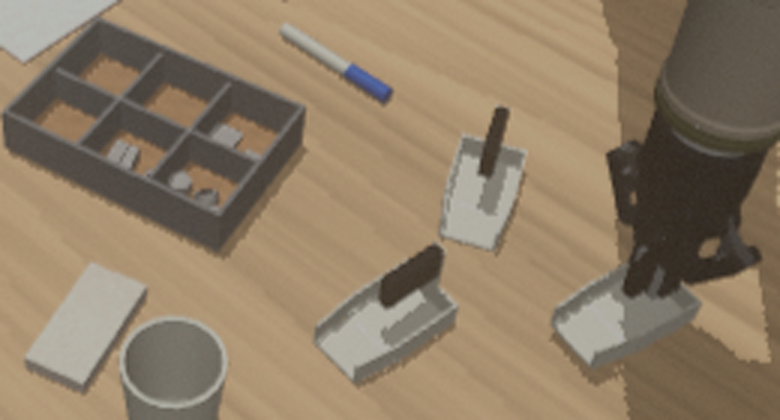

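>>> {"name": "drive_tool", "arguments": {"moves": [0.5,0,-0.1,0,0,0,0.3,0,-0.1,0,0,0,0.2,0,0,0,0,0,0.1,0,0,0,0,0,0,0,0,0,0,0,0,0,0,0,0,0]}}

```text
time: 52.73
tool_pos: [449.9, 403.1, 31.5]
tcp_rot: [73.7, 89.9, 57.5]
ft_force: [-0.6, -0.0, 2.3]
finger_gap: 11.2
```

>>> {"name": "drive_tool", "arguments": {"moves": [0,0,0,0,0,0,0,0,0,0,0,0,0,0,0,0,0,0,0,0,0,0,0,0,-1,0,0,0,0,0,-2,0,0,0,0,0,-4,0,0,0,0,0,-4,0,0,0,0,0,-4,0,0,0,0,0,-3,0,0,0,0,0,0,0,0,0,0,0], "hand": 5}}

```text
time: 53.65
tool_pos: [453.1, 405.2, 221.4]
tcp_rot: [54.2, 89.2, 38.0]
ft_force: [0.6, -0.1, 1.3]
finger_gap: 50.1
```

Run:
```python
from h import *
show();rel([585,10,210],down(73.95)); d=snap('scene','s23')
cv2.imwrite('pics/s23c.png',cv2.resize(d['image'][190:330,220:480,::-1],None,fx=3,fy=3,interpolation=cv2.INTER_CUBIC))
P=pts(d); Pt=P.reshape(-1,3)
m=(Pt[:,2]>30)&(Pt[:,2]<50)&(abs(Pt[:,0]-518)<60)&(abs(Pt[:,1]+265)<60)
print('knob',cv2.minAreaRect(Pt[m][:,:2].astype(np.float32)))
handle(449,404,('scene',)); handle(576,273,('scene',)); handle(420,239,('scene',))
```

```text
t 53.65 pos [453.1 405.2 221.4] x [ 0.012  0.009 -1.   ] y [0.28  0.96  0.012] yaw y 73.75 gap 50.1 F [ 0.6 -0.1  1.3] q [ 37.    8.1  85.6   0.   85.4 -36.8]
t 53.65 shift cm [  0.94 -34.26  23.71] | 41.68 rot [-0.2   0.5  -0.69] steps>= 10.0
knob ((519.1133422851562, -262.7788391113281), (23.074111938476562, 41.9525260925293), 89.64800262451172)
handle 241 rect [449.8 404.4] [13.7 58. ] mean [453.5 405.2] yaw -18.5
handle 243 rect [578.8 272.9] [13.9 60.1] mean [581.8 274.4] yaw -10.9
handle 124 rect [420.6 237.7] [57.  11.9] mean [427.1 240.7] yaw 22.9
```

View pics/s23c.png

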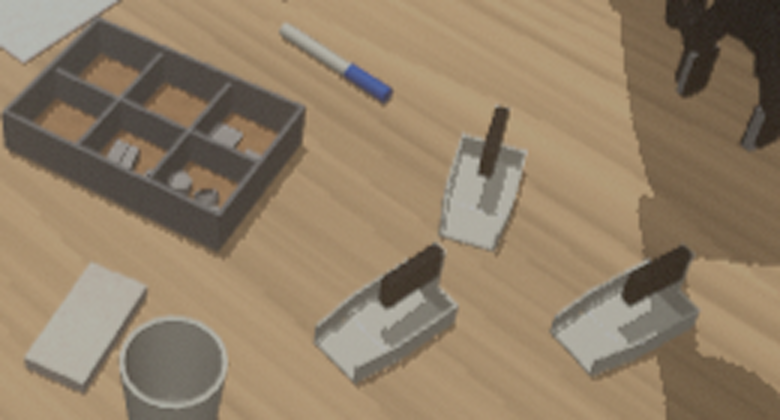

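View pics/s23.png

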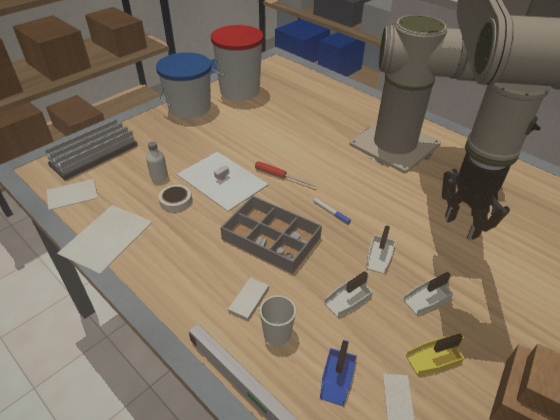

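>>> {"name": "drive_tool", "arguments": {"moves": [0,-1.5,1,0,0,0,0,-3.3,2.25,0,0,0,0,-3.3,2.25,0,0,0,0,-3.3,2.25,0,0,0,0,-3.3,2.25,0,0,0,0,-3.3,2.25,0,0,0,0,-3.3,2.25,0,0,0,0,-3.3,2.25,0,0,0,0,-3.3,2.25,0,0,0,0,-3.3,2.25,0,0,0,0,-3,2.2,0,0,0,0,0,0,-7,0,0,0,0,0,-7,0,0,0,0,0,-2,0,0,0,0,0,0,0,0]}}

```text
time: 54.95
tool_pos: [578.5, 8.3, 209.6]
tcp_rot: [153.2, 89.9, 153.0]
ft_force: [-0.0, -0.7, -0.5]
finger_gap: 50.2
```

Run:
```python
from h import *
show();rel([519,-263.3,210],down(90)); d=snap('wrist','w21')
cv2.imwrite('pics/w21c.png',cv2.resize(d['image'][100:320,140:430,::-1],None,fx=2.7,fy=2.7,interpolation=cv2.INTER_CUBIC))
```

```text
t 54.95 pos [578.5   8.3 209.6] x [-0.002  0.001 -1.   ] y [0.004 1.    0.001] yaw y 89.79 gap 50.2 F [-0.  -0.7 -0.5] q [ -4.3   4.9  90.3   0.   84.9 -94.1]
t 54.95 shift cm [ -0.06 -27.18  -5.85] | 27.8 rot [-0.21 -0.1  -0.05] steps>= 6.7
```

View pics/w21c.png

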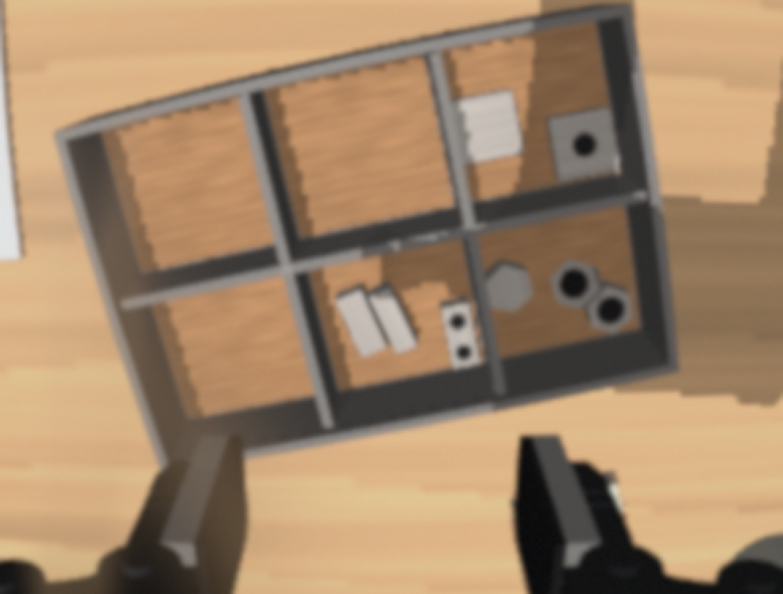

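>>> {"name": "drive_tool", "arguments": {"moves": [0,-1.5,-0.3,0,0,0,0,-3.4,-0.75,0,0,0,0,-3.4,-0.75,0,0,0,0,-3.4,-0.75,0,0,0,0,-3.4,-0.75,0,0,0,0,-3.4,-0.75,0,0,0,0,-3.4,-0.75,0,0,0,0,-3.4,-0.7,0,0,0,0,-1.9,-0.35,0,0,0,4,0,0,0,0,0,4,0,0,0,0,0,3,0,0,0,0,0,0,0,0,0,0,0,0,0,0,0,0,0]}}

```text
time: 56.17
tool_pos: [517.9, -261.6, 98.6]
tcp_rot: [139.5, 89.7, 139.2]
ft_force: [0.1, -0.1, 0.5]
finger_gap: 49.8
```

Run:
```python
from h import *
show();rel([519,-263.3,13.5],down(90)); d=snap('wrist','w22'); snap('top'); snap('scene')
for ns in (('top',),('scene',),('top','scene')):
    Pt=np.concatenate([pts(load(n)).reshape(-1,3) for n in ns])
    for lo,hi in ((38,52),(20,52)):
        m=(Pt[:,2]>lo)&(Pt[:,2]<hi)&(abs(Pt[:,0]-586)<150)&(abs(Pt[:,1]-10)<150)
        print(ns,lo,cv2.minAreaRect(Pt[m][:,:2].astype(np.float32)),m.sum())
```

```text
t 56.17 pos [ 517.9 -261.6   98.6] x [-0.004  0.004 -1.   ] y [0.005 1.    0.004] yaw y 89.69 gap 49.8 F [ 0.1 -0.1  0.5] q [-3.190e+01  1.050e+01  9.610e+01  1.000e-01  7.370e+01 -1.216e+02]
t 56.17 shift cm [ 8.51 -0.2   0.15] | 8.51 rot [-0.31 -0.24 -0.2 ] steps>= 2.0
('top',) 38 ((583.196533203125, 9.814781188964844), (145.5457763671875, 214.15594482421875), 12.08154582977295) 578
('top',) 20 ((628.63232421875, 19.53070068359375), (238.48184204101562, 214.1564483642578), 12.076261520385742) 991
('scene',) 38 ((584.3344116210938, 8.103950500488281), (149.51951599121094, 216.33270263671875), 11.673095703125) 736
('scene',) 20 ((584.3860473632812, 8.108428955078125), (149.6087646484375, 216.37904357910156), 11.724575996398926) 2261
('top', 'scene') 38 ((584.210205078125, 8.705055236816406), (149.51951599121094, 217.560302734375), 11.673095703125) 1314
('top', 'scene') 20 ((627.8563232421875, 17.740707397460938), (238.77566528320312, 217.79396057128906), 11.177270889282227) 3252
```

View pics/w22.png

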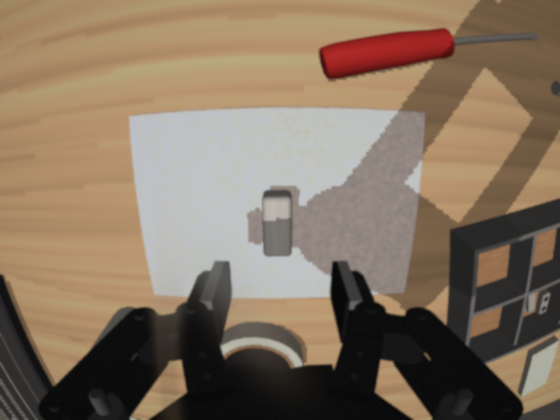

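>>> {"name": "drive_tool", "arguments": {"moves": [3,-0.2,0.15,-0.3,-0.2,0,3,0,0,0,0,0,1.5,0,0,0,0,0,0.5,0,0,0,0,0,0,0,0,0,0,0,0,0,0,0,0,0,0,0,0,0,0,0]}}

```text
time: 56.9
tool_pos: [523.2, -266.0, 23.4]
tcp_rot: [-12.0, 89.6, -11.9]
ft_force: [-0.2, -0.0, -0.9]
finger_gap: 49.8
```

Run:
```python
from h import *
show();rel([519.6,-263.9,14],down(90)); d=snap('wrist','w23')
```

```text
t 56.9 pos [ 523.2 -266.    23.4] x [ 0.008 -0.002 -1.   ] y [-0.001  1.    -0.002] yaw y 90.04 gap 49.8 F [-0.2 -0.  -0.9] q [ -32.    16.2   98.1    0.2   65.2 -122.2]
t 56.9 shift cm [ 0.94  0.21 -0.37] | 1.03 rot [0.05 0.44 0.09] steps>= 0.2
```

View pics/w23.png

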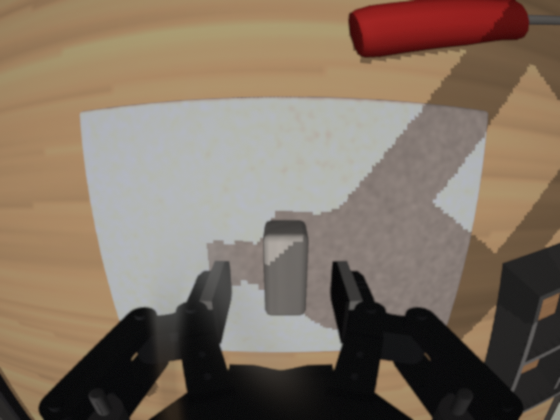

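>>> {"name": "drive_tool", "arguments": {"moves": [0.4,0.15,-0.15,0,0.3,0,0.3,0,0,0,0,0,0,0,0,0,0,0,0,0,0,0,0,0]}}

```text
time: 57.28
tool_pos: [519.5, -263.1, 13.3]
tcp_rot: [150.3, 89.9, 150.3]
ft_force: [-0.7, 0.3, -0.3]
finger_gap: 50.0
```

>>> {"name": "drive_tool", "arguments": {"moves": [0,0,0,0,0,0,0,0,0,0,0,0,0,0,0,0,0,0,0,0,0,0,0,0,0,0,0,0,0,0,0,0,0,0,0,0,0,0,0,0,0,0], "hand": 0}}

```text
time: 57.87
tool_pos: [520.0, -263.5, 13.9]
tcp_rot: [153.7, 89.9, 153.8]
ft_force: [-0.2, 0.1, 1.9]
finger_gap: 18.9
```

>>> {"name": "drive_tool", "arguments": {"moves": [-0.5,0,0,0,0,0,-1,0,0,0,0,0,-2,0,0,0,0,0,-2.5,0,0,0,0,0,-2.5,0,0,0,0,0,-2.5,0,0,0,0,0,-2,0,0,0,0,0,-1.5,0,0,0,0,0,-0.5,0,0,0,0,0,0,0,0,0,0,0,0,0,0,0,0,0]}}

```text
time: 58.78
tool_pos: [519.7, -263.2, 163.1]
tcp_rot: [150.2, 89.9, 150.2]
ft_force: [0.3, 0.0, -2.9]
finger_gap: 18.9
```

Run:
```python
from h import *
show();rel([587.2,10,160],down(102)); d=snap('wrist','w24')
```

```text
t 58.78 pos [ 519.7 -263.2  163.1] x [-0.002  0.001 -1.   ] y [-0.001  1.     0.001] yaw y 90.05 gap 18.9 F [ 0.3  0.  -2.9] q [ -31.9    7.3   92.7   -0.    80.2 -121.9]
t 58.78 shift cm [ 0.32 27.32  6.78] | 28.15 rot [-11.95  -0.1   -0.07] steps>= 6.8
```

View pics/w24.png

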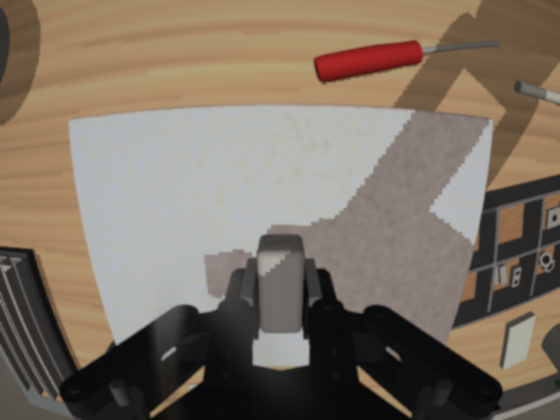

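>>> {"name": "drive_tool", "arguments": {"moves": [0,1.2,0.3,0,0,0,0,2.5,0.6,0,0,0,0,2.7,0.7,0,0,0,0,2.7,0.7,0,0,0,0,2.7,0.7,0,0,0,0,2.7,0.7,0,0,0,0,2.7,0.7,0,0,0,0,2.7,0.7,0,0,0,0,2.7,0.7,0,0,0,0,2.5,0.6,0,0,0,0,1.5,0.3,-2,0,0,0,0.7,0.1,-3,0,0,0,0,0,-3,0,0,0,0,0,-3,0,0,0,0,0,-1,0,0,0,0,0,0,0,0,0,0,0,0,0,0]}}

```text
time: 60.25
tool_pos: [587.0, 9.9, 162.8]
tcp_rot: [149.0, 89.8, 160.9]
ft_force: [-0.2, 1.5, -1.8]
finger_gap: 19.0
```

Run:
```python
from h import *
show();rel([587.2,10,80],down(102))
```

```text
t 60.25 pos [587.    9.9 162.8] x [-0.003  0.001 -1.   ] y [-0.207  0.978  0.001] yaw y 101.96 gap 19.0 F [-0.2  1.5 -1.8] q [  -4.1    8.    91.9    0.    80.2 -106. ]
t 60.25 shift cm [ 8.28 -0.01  0.04] | 8.28 rot [-0.04 -0.14 -0.09] steps>= 2.0
```

>>> {"name": "drive_tool", "arguments": {"moves": [1,0,0,0,0,0,2,0,0,0,0,0,2,0,0,0,0,0,2,0,0,0,0,0,1,0,0,0,0,0,0.5,0,0,0,0,0,0,0,0,0,0,0,0,0,0,0,0,0]}}

```text
time: 60.92
tool_pos: [587.8, 9.6, 79.3]
tcp_rot: [121.6, 89.9, 133.7]
ft_force: [0.3, 0.7, -1.1]
finger_gap: 19.4
```

Run:
```python
from h import *
show();rel([587.2,10,60],down(102));d=snap('scene','s24')
cv2.imwrite('pics/s24c.png',cv2.resize(d['image'][180:280,210:350,::-1],None,fx=5.5,fy=5.5,interpolation=cv2.INTER_CUBIC))
```

```text
t 60.92 pos [587.8   9.6  79.3] x [-0.001  0.001 -1.   ] y [-0.208  0.978  0.001] yaw y 102.02 gap 19.4 F [ 0.3  0.7 -1.1] q [  -4.1   12.6   95.9    0.    71.5 -106.1]
t 60.92 shift cm [ 1.93  0.05 -0.05] | 1.93 rot [ 0.02 -0.03 -0.05] steps>= 0.5
```

View pics/s24c.png

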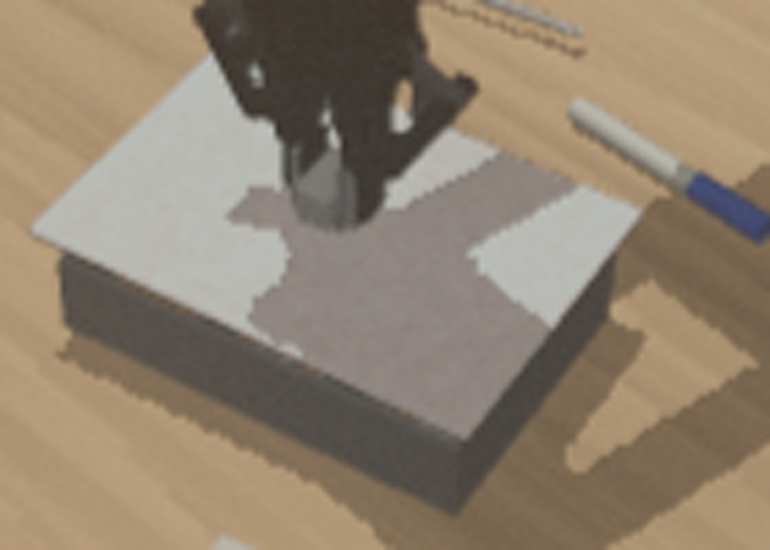

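Lower to the rim gently.

>>> {"name": "drive_tool", "arguments": {"moves": [0.6,0,0,0,0,0,0.5,0,0,0,0,0,0.3,0,0,0,0,0,0.2,0,0,0,0,0,0.2,0,0,0,0,0,0,0,0,0,0,0,0,0,0,0,0,0,0,0,0,0,0,0]}}

```text
time: 61.63
tool_pos: [587.6, 9.7, 60.9]
tcp_rot: [135.3, 89.9, 147.4]
ft_force: [0.0, -0.5, -2.1]
finger_gap: 18.8
```

>>> {"name": "drive_tool", "arguments": {"moves": [0.1,0,0,0,0,0,0.1,0,0,0,0,0,0,0,0,0,0,0,0,0,0,0,0,0]}}

```text
time: 61.97
tool_pos: [587.6, 9.7, 58.9]
tcp_rot: [134.6, 89.9, 146.7]
ft_force: [1.3, 0.4, -2.4]
finger_gap: 19.1
```

>>> {"name": "drive_tool", "arguments": {"moves": [0.05,0,0,0,0,0,0,0,0,0,0,0,0,0,0,0,0,0,0,0,0,0,0,0,0,0,0,0,0,0], "hand": 5}}

```text
time: 62.38
tool_pos: [587.5, 9.7, 58.4]
tcp_rot: [134.8, 89.9, 146.9]
ft_force: [0.4, 0.8, 0.2]
finger_gap: 49.7
```

>>> {"name": "drive_tool", "arguments": {"moves": [-1,0,0,0,0,0,-2,0,0,0,0,0,-3,0,0,0,0,0,-4,0,0,0,0,0,-4,0,0,0,0,0,-2,0,0,0,0,0,0,0,0,0,0,0,0,-4,0,0,0,0,0,-4,0,0,0,0,0,-4,0,0,0,0,0,-4,0,0,0,0,0,-4,0,0,0,0,0,-4,0,0,0,0,0,0,0,0,0,0]}}

```text
time: 63.55
tool_pos: [637.0, -232.5, 216.7]
tcp_rot: [-161.0, 89.8, -149.3]
ft_force: [1.0, 1.2, -0.2]
finger_gap: 50.1
```

Run:
```python
from h import *
show();snap('top','t25');d=snap('scene','s25')
for ns in (('top',),('scene',)):
    Pt=np.concatenate([pts(load(n)).reshape(-1,3) for n in ns])
    for lo,hi in ((44,58),):
        m=(Pt[:,2]>lo)&(Pt[:,2]<hi)&(abs(Pt[:,0]-586)<150)&(abs(Pt[:,1]-10)<150)
        A=np.c_[Pt[m][:,:2]-[585,9],np.ones(m.sum())]; 
        print(ns,lo,cv2.minAreaRect(Pt[m][:,:2].astype(np.float32)),np.median(Pt[m][:,2]),np.linalg.lstsq(A,Pt[m][:,2],rcond=None)[0])
handle(449,404,('scene',)); handle(576,273,('scene',)); handle(420,239,('scene',))
```

```text
t 63.55 pos [ 637.  -232.5  216.7] x [-0.003 -0.002 -1.   ] y [-0.203  0.979 -0.001] yaw y 101.73 gap 50.1 F [ 1.   1.2 -0.2] q [-2.43e+01  2.00e+01  7.22e+01 -1.00e-01  8.78e+01 -1.26e+02]
('top',) 44 ((584.1885375976562, 11.447418212890625), (160.6609649658203, 230.1554412841797), 12.136454582214355) 50.21961928999167 [4.65937345e-04 1.63397010e-03 5.03156714e+01]
('scene',) 44 ((585.6450805664062, 9.238601684570312), (163.75035095214844, 231.8366241455078), 11.845198631286621) 48.91255865246467 [-4.70802882e-05 -7.43317441e-04  4.89403330e+01]
handle 241 rect [449.9 404.3] [14.  57.2] mean [453.7 405.2] yaw -18.0
handle 249 rect [578.5 272.2] [13.9 58.6] mean [581.8 274.4] yaw -10.7
handle 123 rect [419.8 237.3] [57.1 12. ] mean [426.5 240.5] yaw 23.0
```

View pics/s25.png

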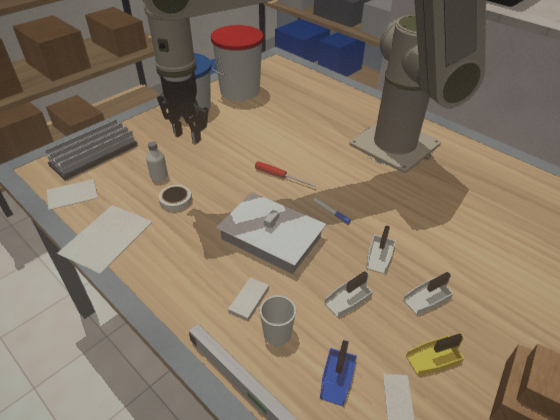

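View pics/t25.png

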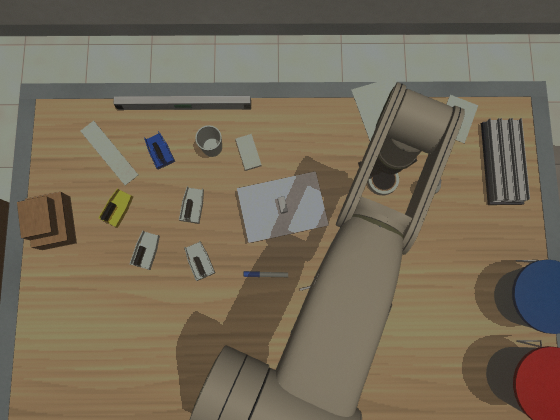

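Run:
```python
from h import *
print(r.hand_in()); print(st()['time'])
```

```text
the job is handed in; nothing more can be done
None
the job is handed in; nothing more can be done
```

The job is done and handed in at about 64 s of robot time; no verdict was reported.

**What I did:** I laid the lid flat on the table beside the tray. I tipped each pan into its matching cell, then stood all three pans upright again where they had been. Last, I put the lid back on the tray.

**Last checks:**
- **Fixings:** before I put the lid back, the wrist view showed one plate, two nuts and two bars, each in the cell with its own sample. The other three cells and the pans looked empty.
- **Lid:** it sits about 2 mm from the tray centre, square to within about 0.5° and level at rim height.
- **Pans:** the final camera images show them upright on the table.
- **Other objects:** in the final images nothing else looks moved, though the arm partly hid the screwdriver, tape and glue in the top view, and I took no measurements of them.
- **Gripper:** it is clear of everything.

No check failed. The only disagreement was about 2 mm between the top and scene cameras, which is within their calibration.

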